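# Snap the cover onto the laser controller box

## Task

Put the white cover on the open black controller box, ridge up, and press it down corner by corner until all four orange clips have clicked shut over its edge and it lies flush all round. Press slowly and gently, about 20 N a corner: pressed onto the box with 50 N it cracks. Leave the other things on the desk where they are.

Things in the scene. Friction and masses are not known exactly. Their poses are not given: they have to be found in the camera images.
- box: fixed base plate of an open black case, 156 x 106 x 45 mm, long side along x; origin: centre of the plate's underside, z up. The case stands on levelling screws, so its real height differs by up to 4 mm up or down each time: no reading tells it before the cover lies there; it does not yield. Guide tabs (flared 4 mm, 22 mm over the rim) at mid-end and at x = +-28 mm on the long sides leave the cover 1.5 mm of play
- box_rim (a point): fixed point over the centre of the box's opening, 55 mm above the box's origin, at the nominal rim height (the real rim may be 4 mm higher or lower). The rim carries four rubber corner pads on which the cover's underside rests when home; axes as the box
- cover: loose white cover, plate 160 x 110 x 5 mm, about 140 g, with a grey ridge 64 mm long (along the cover's x), 24 wide, 24 high in the middle of its top to grip it by; lies ridge up. Origin: centre of the plate's underside, x along the long side, z up. Either way round fits. Laid on the box its underside rests on the clip ramps 13 mm above the real rim; the thin plate twists, so each corner goes down separately
- clip_1 (a point): where orange spring clip 1 stands: end of the box, x = -80, y = -38 mm, 20 mm wide, up to 18 mm above the rim (fixed point, at the nominal top of the cover's edge). The edge pushes the clip's inner ramp outwards, then it snaps back over the cover. Takes 12 to 20 N pressed 25 mm in from the cover's short and 20 mm from its long edge, clear of clip and ridge; after the click the cover stops hard on the pad
- clip_2 (a point): where the like clip 2 stands, x = -80 mm, y = 38 mm of the box
- clip_3 (a point): where the like clip 3 stands, x = 80 mm, y = 38 mm of the box
- clip_4 (a point): where the like clip 4 stands, x = 80 mm, y = -38 mm of the box
- latch_1 (a joint): how far clip 1 is pushed outwards, m: 0 shut, about 0.0035 when the cover's edge is passing its nose, 0.008 at most; back to 0 after the click
- latch_2 (a joint): how far clip 2 is pushed outwards, m: 0 shut, about 0.0035 when the cover's edge is passing its nose, 0.008 at most; back to 0 after the click
- latch_3 (a joint): how far clip 3 is pushed outwards, m: 0 shut, about 0.0035 when the cover's edge is passing its nose, 0.008 at most; back to 0 after the click
- latch_4 (a joint): how far clip 4 is pushed outwards, m: 0 shut, about 0.0035 when the cover's edge is passing its nose, 0.008 at most; back to 0 after the click
- corner_1 (a point): corner of the cover, top face, at x = -80 mm, y = -55 mm in the cover's frame; 5 to 6.5 mm above the real rim when clipped home, about 18 mm while it rests on the ramp
- corner_2 (a point): corner of the cover, top face, at x = -80 mm, y = 55 mm in the cover's frame; 5 to 6.5 mm above the real rim when clipped home, about 18 mm while it rests on the ramp
- corner_3 (a point): corner of the cover, top face, at x = 80 mm, y = 55 mm in the cover's frame; 5 to 6.5 mm above the real rim when clipped home, about 18 mm while it rests on the ramp
- corner_4 (a point): corner of the cover, top face, at x = 80 mm, y = -55 mm in the cover's frame; 5 to 6.5 mm above the real rim when clipped home, about 18 mm while it rests on the ramp
- screwdriver: bystander: screwdriver 190 mm long, lying; leave alone
- screw_tray: bystander: small blue tray 60 x 50 x 22 mm; leave alone
- multimeter: bystander: yellow meter 140 x 75 x 40 mm; leave alone
- laser_head: bystander: black laser head with fan, 50 x 50 x 101 mm, upright; leave alone
- goggles: bystander: green safety goggles, 140 mm wide, 40 mm high; leave alone
- spray: bystander: bottle 44 mm across, 150 mm high; leave alone
- pen_cup: bystander: grey cup 76 mm across, 100 mm high; leave alone
There are look-alikes about, which are no part of the job. What is meant by the cover is not blue, and is the smaller of those in its own colour.

How it is judged:
By the outcome, as a careful person would: the job done as asked, in the order asked, and still so for the second after the job is handed in, with the robot touching nothing.
It also fails if it takes over 67 s, if anything falls off the work surface, if the arm or the gripper's body presses on something with over 40 N, if the wrist force passes 120 N, or if a joint passes its speed limit or range.

## Robot

A 7-joint arm with a two-finger parallel gripper is mounted at the origin on the work surface. World frame = base frame: x ahead of the robot, y to its left, z up, the work surface at z = 0. Lengths are in m, angles in rad, forces in N, time in s.
With the tool pointing down it reaches from about 0.4 to 0.875 m from the base axis. Payload 19.3 kg.
Tool frame: the origin (TCP) lies midway between the tips of the shut fingers; the grasp point (between the pads) lies 19 mm behind it; z points along the fingers, y is the line along which they close (so a half turn about z gives the same grasp; the last joint's range is limited). The gripper opens to 85 mm and grips with 20 to 120 N. Pads are 22 mm wide; open, the fingers measure 114 mm over their backs; the gripper's body (76 mm by 85 mm) begins 54 mm behind the grasp point. The pads swing forward as they close: fully open they stand 13 mm farther back than shut.
Start: joints at [1.162, 0.521, -0.036, 1.599, 0.021, 1.021, -0.113], TCP at [0.208, -0.589, 0.201] pointing down, gripper open.
Joint ranges: [-2.91, 2.91], [-0.3, 2.13], [-1.5, 1.42], [0.17, 2.43], [-1.26, 4.41], [0.16, 1.93], [-2.52, 2.52]. Speed limits (rad/s): [1.89, 1.89, 2.39, 2.39, 3.01, 3.01, 3.01].

## Interface

Orientations are given as [roll, pitch, yaw] about the fixed x, y, z axes, in that order (R = Rz(yaw) Ry(pitch) Rx(roll)).
In Python, from workcell import * gives the robot as it stands. The module is installed in compiled form; this text tells all that it offers.
- The arm moves only by the tool play_rows, never from a script. Its argument "deltas" is a list of rows, each a list of 7 numbers: the shift along the tool's x, y, z in units of 500 mm (1.0 is 500 mm), then the turn, a rotation vector about the tool's x, y, z in units of 120 degrees (1.0 is 120 degrees), then the closure, from 0 (fully open) to 1 (shut). A call has 1 to 10 rows; each row is the pose to reach, as a shift and turn from the pose commanded when the call began, along the tool's axes at that moment; what a row does not reach only later rows make up. A row lasts 1/10 s, in which the tool goes at most 50 mm and 8.59 degrees, less where a joint would pass 70% of its speed; a pose out of reach is approached as far as the arm can. A call with a number of a shift or a turn outside -1 to 1 is refused whole. A call with a gripper value outside its range is refused whole. The fingers move at their own pace and stop on an object; "newtons" is the grip in N (left out, the last holds). Time passes only in rows, so rows that repeat a pose let the fingers close. It gives the time, the measured TCP pose, the force, the opening and the grip force at its end, in the units of the state.
- observe(): the state, without advancing time (a new reading comes with each control period).
- grab_frame(name): name is "side" or "top" or "wrist"; returns the picture (384x512x3 uint8, red, green, blue); there is no depth.
- get_calibration(name): a dict with "fovy" (degrees; the focal length in pixels is half the picture's height over the tangent of half this angle, whatever the lens; pixels are square), "cx", "cy" (the principal point, pixels), "xyz" and "rotation" of the camera in the world. Camera axes: x right, y down, z forward; pixel columns grow to the right and rows downward; lengths in m; the calibration is good to about 2 mm. The wrist camera is an equidistant fisheye: a pixel r from the principal point sees the ray r / f radians off the axis. A picture is of the moment at which its call begins: read the wrist's pose just before it. get_calibration takes no time and is no camera call; for the wrist camera it gives the pose at the moment of the call.
- job_done(): hands the job in; it is judged then, once.
The state is a dict: "clock": time; "qpos": joint angles; "qd": joint speeds; "joint_efforts": joint torques, N m; "position": TCP position; "tool_rot": TCP orientation; "force": force on the tool from outside, world axes, zero at the start; "moment": the same for the moment, N m; "grip_width": finger opening in m; "finger_force": force on a finger pad.
Only numpy, scipy, OpenCV 4.12 (cv2) and the standard library are available. Lean on these libraries where they do the work, as an engineer would, in place of code of your own. Each camera call takes 0.05 s, during which the arm holds its last target. There are 200 camera calls.

## Working session

There is one attempt and no reset: what is moved stays moved. The work goes in short steps, Python scripts to look and compute and a tool call to move; the robot and the scene stay as the last step left them, time stands still between calls to the robot, and variables do not carry over. Pictures are saved under pics/ and viewed, at most 10 in all, crops included, and the job is handed in when it is done.

Besides the shell and the picture viewer there is one more tool, called after "Call:" as name(argument=value, ...), one argument or row to a line, values as JSON. play_rows: Moves the arm, as the interface text tells. Its arguments: {"type":"object","properties":{"deltas":{"type":"array"},"newtons":{"type":"number"}},"required":["deltas"]}

```bash
mkdir -p pics; python3 - <<'E'
from workcell import *
import cv2,numpy as np
s=observe(); print({k:np.round(v,3) for k,v in s.items()})
for n in("top","side"):
    c=get_calibration(n); print(n,c)
    cv2.imwrite(f"pics/{n}0.png",grab_frame(n)[:,:,::-1])
c=get_calibration("wrist");print(c)
cv2.imwrite("pics/wrist0.png",grab_frame("wrist")[:,:,::-1])
E
```

```text
{'clock': np.float64(0.0), 'qpos': array([ 1.162,  0.522, -0.036,  1.6  ,  0.021,  1.021, -0.113]), 'qd': array([ 0.   , -0.002, -0.001, -0.   ,  0.   ,  0.001, -0.001]), 'joint_efforts': array([ 0.0000e+00, -9.2710e+01,  1.9800e+00, -3.6992e+01,  1.8000e-02,
        8.0000e-03, -0.0000e+00]), 'position': array([ 0.208, -0.589,  0.201]), 'tool_rot': array([-3.14 ,  0.   ,  0.339]), 'force': array([0.346, 0.805, 0.14 ]), 'moment': array([-0.044, -0.022,  0.014]), 'finger_force': np.float64(0.0), 'grip_width': np.float64(0.085)}
top {'fovy': 50.139997017317484, 'cx': 251.651971996883, 'cy': 194.2449656967741, 'xyz': array([ 0.33112812, -0.05095097,  1.40732666]), 'rotation': array([-3.05379230e+00, -2.41090285e-03, -1.56647273e+00])}
side {'fovy': 51.518823197390844, 'cx': 254.73907058479915, 'cy': 197.94777415034346, 'xyz': array([0.24571747, 0.84920213, 1.19355602]), 'rotation': array([-2.44254593, -0.00465841, -2.93530799])}
{'fovy': 65.70646984690485, 'cx': 254.80946563512097, 'cy': 193.42186125469493, 'xyz': array([ 0.27682543, -0.56517958,  0.37412553]), 'rotation': array([ 2.84992990e+00,  1.44949180e-04, -1.23141163e+00])}
```

View pics/top0.png

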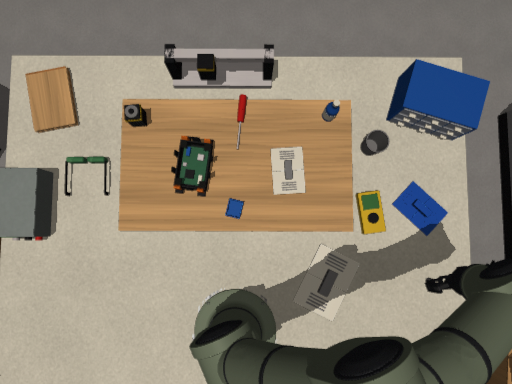

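View pics/side0.png

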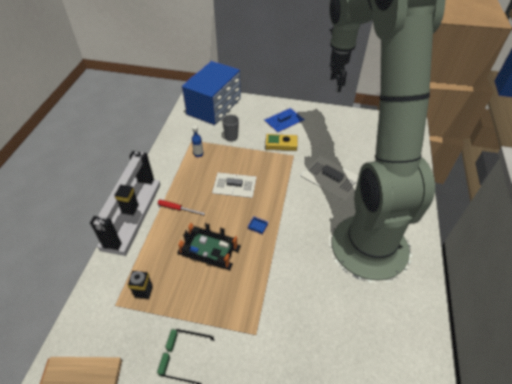

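The top view shows the box at about (194,165). These could be taken for the cover:
- white plate at (288,170), about 33x47 px
- larger white plate at (327,282)
- blue plate at (420,207)

The description fits the white one at (288,170). I'll check it in a close crop.

```bash
cat > h.py <<'E'
from workcell import *
import cv2,numpy as np
from scipy.spatial.transform import Rotation as R
def ray(n,uv,c=None):
    c=c or get_calibration(n); f=192/np.tan(np.radians(c["fovy"])/2)
    d=np.array([uv[0]-c["cx"],uv[1]-c["cy"]])/f
    if n=="wrist":
        r=np.linalg.norm(d); v=np.r_[d/max(r,1e-9)*np.sin(r),np.cos(r)]
    else: v=np.r_[d,1]
    v=R.from_euler("xyz",c["rotation"]).apply(v/np.linalg.norm(v)); return np.array(c["xyz"]),v
def proj(n,p,c=None):
    c=c or get_calibration(n); f=192/np.tan(np.radians(c["fovy"])/2)
    v=R.from_euler("xyz",c["rotation"]).inv().apply(np.atleast_2d(p)-c["xyz"])
    if n=="wrist":
        h=np.linalg.norm(v[:,:2],axis=1,keepdims=True); d=v[:,:2]/np.maximum(h,1e-9)*np.arctan2(h,v[:,2:])
    else: d=v[:,:2]/v[:,2:]
    return d*f+[c["cx"],c["cy"]]
def atz(n,uv,z,c=None):
    o,v=ray(n,uv,c); return o+v*(z-o[2])/v[2]
def tri(rs):
    A=sum(np.eye(3)-np.outer(v,v) for o,v in rs); b=sum((np.eye(3)-np.outer(v,v))@o for o,v in rs)
    p=np.linalg.solve(A,b); return p,[np.linalg.norm(np.cross(p-o,v)) for o,v in rs]
E
python3 - <<'E'
import cv2,numpy as np
t=cv2.imread("pics/top0.png");s=cv2.imread("pics/side0.png")
a=cv2.resize(t[125:205,160:320],None,fx=5,fy=5,interpolation=cv2.INTER_CUBIC)[:300+100]
b=cv2.resize(s[165:215,200:270],None,fx=4,fy=4,interpolation=cv2.INTER_CUBIC)
b2=cv2.resize(s[218:275,172:250],None,fx=3.5,fy=3.5,interpolation=cv2.INTER_CUBIC)
o=np.zeros((600,800,3),np.uint8);o[:400,:800]=a;o[400:600,:280]=b;o[400:400+199,290:290+273]=b2[:199]
cv2.imwrite("pics/crop1.png",o)
E
python3 - <<'E'
import sys;sys.path.insert(0,".")
from h import *
for n,uv in (("cover",(288,170)),("big",(327,282)),("box",(194,165))): print(n,atz("top",uv,.02))
print(tri([ray("top",(288,170)),ray("side",(235,184))]))
E
```

```text
cover [ 0.5368613  -0.17741576  0.02      ]
big [ 0.16087605 -0.30609328  0.02      ]
box [0.55258264 0.14345709 0.02      ]
(array([ 0.53677453, -0.17818884,  0.01289663]), [np.float64(0.001136489512708866), np.float64(0.0011364895127085484)])
```

View pics/crop1.png

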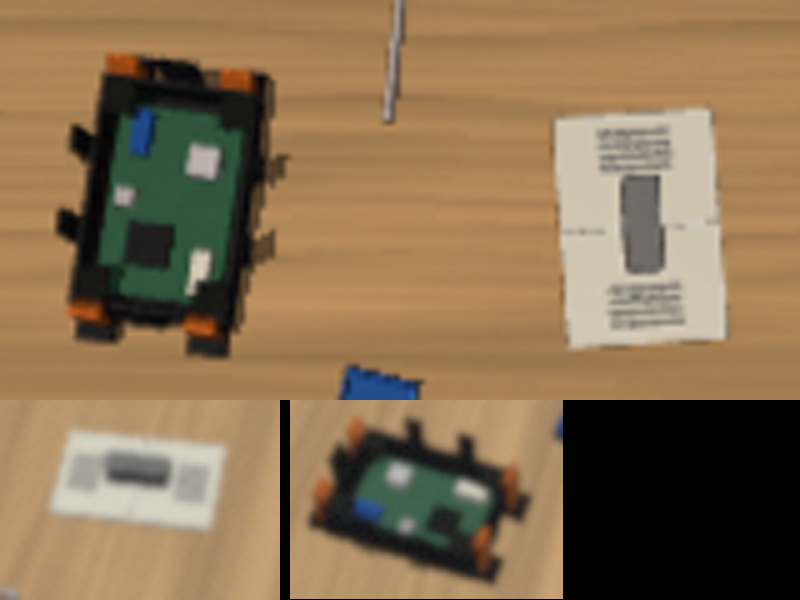

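The chosen plate at top (288,170) is white with a grey ridge and is the smaller white one. Its long side runs roughly along world x, with a yaw near +0.07. The box is at (194,165) with its long side near yaw -0.13 and orange clips at both ends. I'll hover over the cover now.

Call:
play_rows(
  deltas=[
    [0.894,-0.556,0,0,0,0.129,0],
    [0.894,-0.556,0,0,0,0.129,0],
    [0.894,-0.556,0,0,0,0.129,0],
    [0.894,-0.556,0,0,0,0.129,0],
    [0.894,-0.556,0,0,0,0.129,0],
    [0.894,-0.556,0,0,0,0.129,0],
    [0.894,-0.556,0,0,0,0.129,0],
    [0.894,-0.556,0,0,0,0.129,0],
    [0.894,-0.556,0,0,0,0.129,0],
    [0.894,-0.556,0,0,0,0.129,0],
  ],
)

```text
clock: 1.15
position: [0.5213, -0.1976, 0.2014]
tool_rot: [3.142, 0.0, 0.069]
force: [0.7, -0.1, -0.2]
grip_width: 0.0853
finger_force: 0.0
```

```bash
cat >> h.py <<'E'
def delta(p,yaw):
    s=observe(); r=R.from_euler("xyz",s["tool_rot"]); q=R.from_euler("xyz",[np.pi,0,yaw])
    print("delta",np.round(r.inv().apply(np.array(p)-s["position"])/.5,4),np.round((r.inv()*q).as_rotvec()/np.radians(120),4))
def st():
    s=observe(); print("t",round(float(s["clock"]),2),"pos",np.round(s["position"],4),"rot",np.round(s["tool_rot"],4),"F",np.round(s["force"],1),"M",np.round(s["moment"],2),"w",round(float(s["grip_width"]),4),"ff",round(float(s["finger_force"]),1))
E
python3 - <<'E'
from h import *
import pickle
st(); c=get_calibration("wrist"); im=grab_frame("wrist"); cv2.imwrite("pics/w1.png",im[:,:,::-1]); pickle.dump(c,open("w1.pkl","wb"));print(c)
E
```

```text
t 1.15 pos [ 0.5213 -0.1976  0.2014] rot [3.1415 0.     0.0685] F [ 0.7 -0.1 -0.2] M [-0.08 -0.02 -0.01] w 0.0853 ff 0.0
{'fovy': 65.70646984690485, 'cx': 254.80946563512097, 'cy': 193.42186125469493, 'xyz': array([ 0.59441415, -0.19273713,  0.37465865]), 'rotation': array([ 2.85021296e+00, -9.48960114e-04, -1.50169971e+00])}
```

View pics/w1.png

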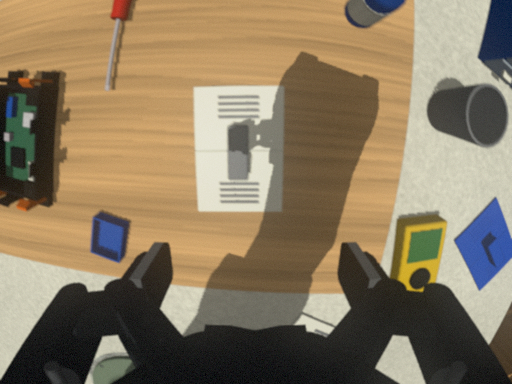

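The wrist view shows the cover's plate corners at about (194,87), (283,86), (283,211) and (196,211), and the ridge at (238,151).

```bash
python3 - <<'E'
from h import *
import pickle
c=pickle.load(open("w1.pkl","rb"))
W=[(194,87),(283,86),(283.5,211),(196,211.5)]
T=[((x+.5)/5-.5+160,(y+.5)/5-.5+125) for x,y in[(554,118),(712,108),(728,340),(570,348)]]
P=[]
for w,t in zip(W,T):
    p,e=tri([ray("wrist",w,c),ray("top",t)]); print(np.round(p,4),np.round(e,4))
for z in(.005,.015,.025):
    for n,L in(("wrist",W),("top",T)):
        q=np.array([atz(n,u,z,c if n=="wrist" else None) for u in L])[:,:2]
        ax=(q[0]+q[1]-q[2]-q[3])/2; ay=(q[0]+q[3]-q[1]-q[2])/2
        print(z,n,q.mean(0).round(4),"L",np.linalg.norm(ax).round(4),"W",np.linalg.norm(ay).round(4),"yaw",np.arctan2(ax[1],ax[0]).round(4),np.arctan2(-ay[0],ay[1]).round(4))
rt=[(228,124),(247,124),(249,179),(228,179)]
for z in(.03,.035):print("ridge",z,np.mean([atz("wrist",u,z,c) for u in rt],0).round(4))
print([atz("top",((x+.5)/5-.5+160,(y+.5)/5-.5+125),.03).round(4) for x,y in[(641,178),(644,272)]])
E
```

```text
[ 0.6148 -0.1175  0.0092] [0.0007 0.0007]
[ 0.6227 -0.2266  0.0054] [0.001 0.001]
[ 0.4613 -0.2393  0.0025] [0.0014 0.0014]
[ 0.4553 -0.1269  0.0128] [0.0019 0.0019]
0.005 wrist [ 0.5385 -0.1765] L 0.1621 W 0.1133 yaw 0.0687 0.0724
0.005 top [ 0.5384 -0.1781] L 0.1611 W 0.1092 yaw 0.0652 0.0621
0.015 wrist [ 0.54  -0.177] L 0.1577 W 0.1102 yaw 0.0687 0.0724
0.015 top [ 0.537  -0.1772] L 0.1599 W 0.1084 yaw 0.0652 0.0621
0.025 wrist [ 0.5415 -0.1774] L 0.1533 W 0.1072 yaw 0.0687 0.0724
0.025 top [ 0.5355 -0.1763] L 0.1588 W 0.1077 yaw 0.0652 0.0621
ridge 0.03 [ 0.5406 -0.177   0.03  ]
ridge 0.035 [ 0.5414 -0.1772  0.035 ]
[array([ 0.5689, -0.1759,  0.03  ]), array([ 0.5047, -0.1778,  0.03  ])]
```

Call:
play_rows(
  deltas=[
    [0.038,-0.039,0.08,0,0,0,0],
    [0.038,-0.039,0.16,0,0,0,0],
    [0.038,-0.039,0.24,0,0,0,0],
    [0.038,-0.039,0.3,0,0,0,0],
    [0.038,-0.039,0.35,0,0,0,0],
    [0.038,-0.039,0.37,0,0,0,0],
    [0.038,-0.039,0.381,0,0,0,0],
    [0.038,-0.039,0.381,0,0,0,0],
  ],
  newtons=40,
)

```text
clock: 2.0
position: [0.5381, -0.1787, 0.0111]
tool_rot: [3.142, -0.0, 0.069]
force: [-0.2, -0.1, -0.4]
grip_width: 0.0852
finger_force: 0.0
```

Call:
play_rows(
  deltas=[
    [0,0,0,0,0,0,0.3],
    [0,0,0,0,0,0,0.5],
    [0,0,0,0,0,0,0.7],
    [0,0,0,0,0,0,0.85],
    [0,0,0,0,0,0,1],
    [0,0,0,0,0,0,1],
    [0,0,0,0,0,0,1],
    [0,0,0,0,0,0,1],
  ],
  newtons=40,
)

```text
clock: 2.8
position: [0.5379, -0.1786, 0.0109]
tool_rot: [-3.142, 0.0, 0.069]
force: [-0.1, 1.3, -0.6]
grip_width: 0.0003
finger_force: 0.0
```

```bash
python3 - <<'E'
from h import *
st()
E
```

```text
t 2.8 pos [ 0.5379 -0.1786  0.0109] rot [-3.1416  0.      0.0686] F [-0.1  1.3 -0.6] M [-0.    0.04 -0.01] w 0.0003 ff 0.0
```

The fingers closed on nothing, so I'll look again.

```bash
python3 - <<'E'
from h import *
import pickle
c=get_calibration("wrist"); w=grab_frame("wrist"); t=grab_frame("top"); s=grab_frame("side")
cv2.imwrite("pics/t2.png",t[:,:,::-1]);cv2.imwrite("pics/s2.png",s[:,:,::-1]);cv2.imwrite("pics/w2.png",w[:,:,::-1])
o=np.zeros((600,800,3),np.uint8)
o[:384,:512]=w[:,:,::-1]
o[384:600,:400]=cv2.resize(t[125:211,220:380],(400,216))[:,:,::-1]
o[384:600,400:]=cv2.resize(s[150:236,190:350],(400,216))[:,:,::-1]
cv2.imwrite("pics/v2.png",o)
E
```

```text
(no output)
```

View pics/v2.png

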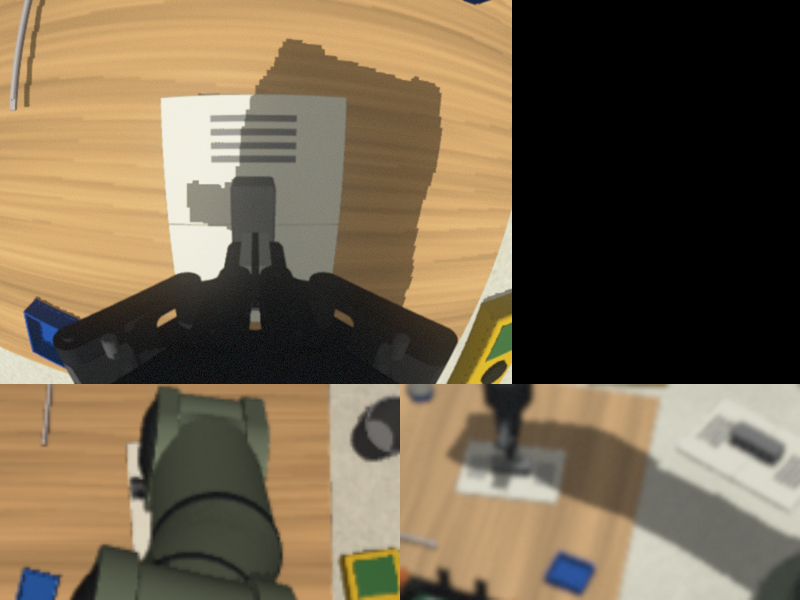

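```bash
python3 - <<'E'
from h import *
import pickle
c1=pickle.load(open("w1.pkl","rb")); c=get_calibration("wrist")
p=np.array(observe()["position"]);print("tcp px",proj("wrist",[p,p+[0,0,.019]],c))
for z in(.003,.0075): print([atz("wrist",u,z,c).round(4) for u in((161,99),(346,97))])
print("plate far corners",[tri([ray("wrist",a,c1),ray("wrist",b,c)])[0].round(4) for a,b in(((194,87),(161,99)),((283,86),(346,97)))])
print("stripe",[tri([ray("wrist",a,c1),ray("wrist",b,c)])[0].round(4) for a,b in(((219,97),(210,118)),((259,97),(296,118)))])
print("ridge far top",[tri([ray("wrist",a,c1),ray("wrist",b,c)])[0].round(4) for a,b in(((228,124),(232,178)),((248,124),(275,178)))])
print(tri([ray("wrist",(253,177),c),ray("wrist",(238,124),c1)]))
im=cv2.imread("pics/w2.png")[150:300,180:330];im1=cv2.imread("pics/w1.png")[75:225,180:330]
im=cv2.convertScaleAbs(im,alpha=1.8,beta=20)
cv2.imwrite("pics/v3.png",np.hstack([cv2.resize(a,(400,400),interpolation=cv2.INTER_CUBIC) for a in(im1,im)]))
E
```

```text
tcp px [[254.2159445  225.83512739]
 [254.18306389 238.73291525]]
[array([ 0.6138, -0.1156,  0.003 ]), array([ 0.6228, -0.2296,  0.003 ])]
[array([ 0.6137, -0.117 ,  0.0075]), array([ 0.6225, -0.2282,  0.0075])]
plate far corners [array([ 0.6145, -0.1179,  0.0114]), array([ 0.6218, -0.2243,  0.0201])]
stripe [array([ 0.6037, -0.1505,  0.024 ]), array([ 0.6066, -0.1972,  0.0174])]
ridge far top [array([ 0.5726, -0.1639,  0.0297]), array([ 0.5742, -0.1869,  0.0302])]
(array([ 0.57316478, -0.17525271,  0.02674228]), [np.float64(0.0003141102188403511), np.float64(0.00031411021884033)])
```

View pics/v3.png

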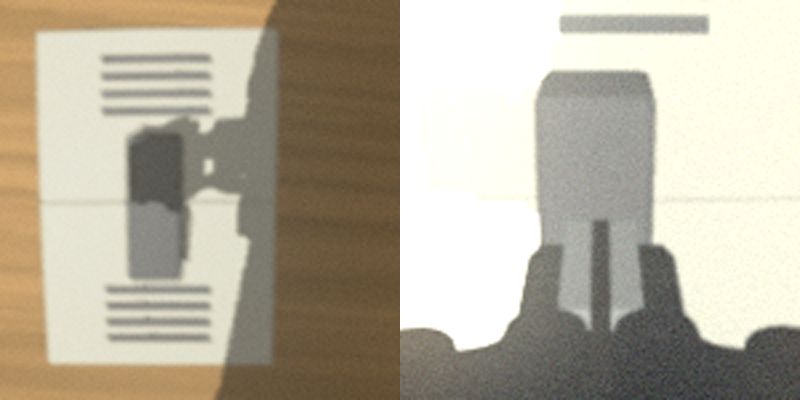

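```bash
python3 - <<'E'
from h import *
c=get_calibration("wrist"); p=np.array(observe()["position"])
for dx in(-.011,0,.011):
    print(dx,[proj("wrist",p+[dx,0,dz],c)[0].round(1).tolist() for dz in(0,.01,.02,.03,.04)])
print("ridge top near/far edges at z .03:",proj("wrist",[[.507,-.18,.03],[.573,-.175,.03],[.573,-.175,.0075]],c).round(1))
b=[(320,245),(359,258),(333,318),(295,305)]
q=np.array([atz("top",u,.01) for u in b]);print("big sides",np.linalg.norm(np.diff(q,axis=0),axis=1))
E
```

```text
-0.011 [[253.1, 241.4], [253.0, 248.5], [252.9, 256.3], [252.8, 264.9], [252.7, 274.5]]
0 [[254.2, 225.8], [254.2, 232.3], [254.2, 239.5], [254.2, 247.5], [254.1, 256.4]]
0.011 [[255.4, 209.5], [255.5, 215.3], [255.5, 221.7], [255.6, 228.9], [255.7, 236.9]]
ridge top near/far edges at z .03: [[253.  283.7]
 [251.9 178.9]
 [252.2 170. ]]
big sides [0.13804441 0.21790618 0.1331795 ]
```

Call:
play_rows(
  deltas=[
    [0,0,-0.04,0,0,0,1],
    [0,0,-0.1,0,0,0,1],
    [0,0,-0.14,0,0,0,1],
    [0,0,-0.14,0,0,0,1],
  ],
)

```text
clock: 3.35
position: [0.5394, -0.1791, 0.0834]
tool_rot: [3.14, -0.004, 0.068]
force: [0.6, -0.2, 0.2]
grip_width: -0.0003
finger_force: 0.0
```

```bash
python3 - <<'E'
from h import *
import pickle
st();c=get_calibration("wrist");w=grab_frame("wrist");cv2.imwrite("pics/w4.png",w[:,:,::-1]);pickle.dump(c,open("w4.pkl","wb"))
p=np.array(observe()["position"]);print(proj("wrist",p,c))
cv2.imwrite("pics/v4.png",cv2.resize(cv2.convertScaleAbs(w[60:360,80:400,::-1],alpha=1.5,beta=10),(640,600)))
E
```

```text
t 3.35 pos [ 0.5394 -0.1791  0.0834] rot [ 3.1404 -0.0037  0.0683] F [ 0.6 -0.2  0.2] M [-0.02  0.01  0.  ] w -0.0003 ff 0.0
[[253.78435292 225.98198167]]
```

View pics/v4.png

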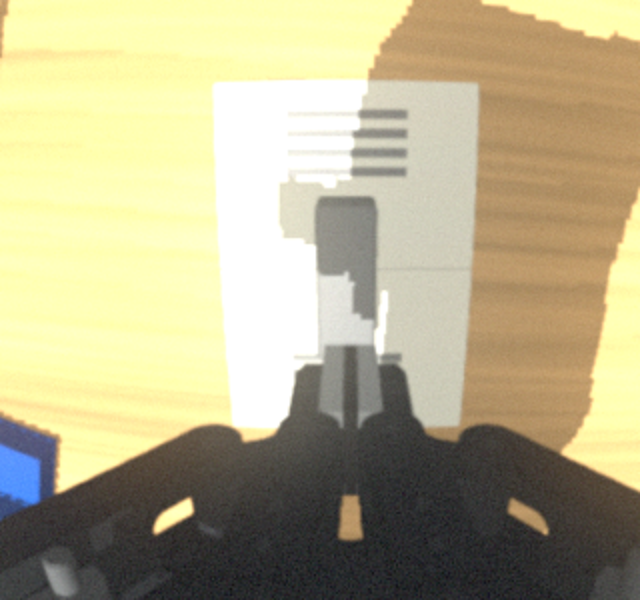

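The shut fingertips sit at the same pixel (row 232) whether they are over the ridge or free, so they never reached it. They must end about 20 mm or more behind the nominal TCP. I'll find the tip height by gently touching the ridge top with shut fingers.

Call:
play_rows(
  deltas=[
    [0,0,0.06,0,0,0,1],
    [0,0,0.12,0,0,0,1],
    [0,0,0.136,0,0,0,1],
    [0,0,0.139,0,0,0,1],
    [0,0,0.142,0,0,0,1],
    [0,0,0.144,0,0,0,1],
    [0,0,0.146,0,0,0,1],
  ],
)

```text
clock: 4.1
position: [0.5385, -0.1788, 0.0087]
tool_rot: [3.141, -0.001, 0.068]
force: [-0.0, 1.0, -0.1]
grip_width: 0.0003
finger_force: 0.0
```

Call:
play_rows(
  deltas=[
    [0,0,0.002,0,0,0,1],
    [0,0,0.004,0,0,0,1],
    [0,0,0.006,0,0,0,1],
  ],
)

```text
clock: 4.4
position: [0.5381, -0.1787, 0.0051]
tool_rot: [3.142, -0.0, 0.069]
force: [-4.3, 0.9, 24.3]
grip_width: 0.0001
finger_force: 12.7
```

Contact with the ridge top came at a reported z of about 0.007, so the real tips sit about 24 mm behind the nominal TCP. I'll open, go down with that correction and grip.

Call:
play_rows(
  deltas=[
    [0,0,-0.02,0,0,0,0.5],
    [0,0,-0.02,0,0,0,0],
    [0,0,-0.02,0,0,0,0],
    [0,0,-0.02,0,0,0,0],
    [0,0,-0.02,0,0,0,0],
    [0,0,0,0,0,0,0],
    [0,0,0.02,0,0,0,0],
    [0,0,0.033,0,0,0,0],
    [0,0,0.033,0,0,0,0.2],
  ],
  newtons=40,
)

```text
clock: 5.3
position: [0.5371, -0.1784, -0.013]
tool_rot: [-3.141, 0.002, 0.069]
force: [-0.1, -0.6, 0.2]
grip_width: 0.0731
finger_force: 0.0
```

Call:
play_rows(
  deltas=[
    [0,0,0,0,0,0,0.5],
    [0,0,0,0,0,0,0.7],
    [0,0,0,0,0,0,0.85],
    [0,0,0,0,0,0,1],
    [0,0,0,0,0,0,1],
    [0,0,0,0,0,0,1],
  ],
  newtons=40,
)

```text
clock: 5.9
position: [0.5382, -0.1788, -0.0111]
tool_rot: [3.141, -0.001, 0.068]
force: [-1.1, 0.5, 5.2]
grip_width: 0.0229
finger_force: 39.9
```

```bash
python3 - <<'E'
from h import *
st()
E
```

```text
t 5.9 pos [ 0.5382 -0.1788 -0.0111] rot [ 3.1414e+00 -6.0000e-04  6.8400e-02] F [-1.1  0.5  5.2] M [0.1  0.27 0.01] w 0.0229 ff 39.9
```

Gripped (22.9 mm wide, 40 N). I'll lift and move to a point from which the wrist camera sees the box beside the held cover.

Call:
play_rows(
  deltas=[
    [0,0,-0.03,0,0,0,1],
    [0,0,-0.1,0,0,0,1],
    [0,0,-0.18,0,0,0,1],
    [0,0,-0.26,0,0,0,1],
    [0,-0.06,-0.33,0,0,0,1],
    [0,-0.12,-0.38,0,0,0,1],
    [0,-0.18,-0.41,0,0,0,1],
    [0,-0.23,-0.42,0,0,0,1],
    [0,-0.258,-0.42,0,0,0,1],
    [0,-0.258,-0.42,0,0,0,1],
  ],
  newtons=60,
)

```text
clock: 6.9
position: [0.5289, -0.0484, 0.1988]
tool_rot: [-3.141, -0.0, 0.071]
force: [0.2, -0.9, -1.2]
grip_width: 0.0229
finger_force: 59.4
```

```bash
python3 - <<'E'
from h import *
import pickle
st();c=get_calibration("wrist");w=grab_frame("wrist");cv2.imwrite("pics/w5.png",w[:,:,::-1]);pickle.dump(c,open("w5.pkl","wb"))
o=np.zeros((600,800,3),np.uint8);o[:384,:320]=w[:,:320,::-1]
o[:600,320:]=cv2.resize(w[60:260,0:160,::-1],(480,600),interpolation=cv2.INTER_CUBIC)
cv2.imwrite("pics/v5.png",o)
E
```

```text
t 6.9 pos [ 0.5289 -0.0484  0.1988] rot [-3.1412e+00 -4.0000e-04  7.1100e-02] F [ 0.2 -0.9 -1.2] M [-0.08 -0.    0.03] w 0.0229 ff 59.4
```

View pics/v5.png

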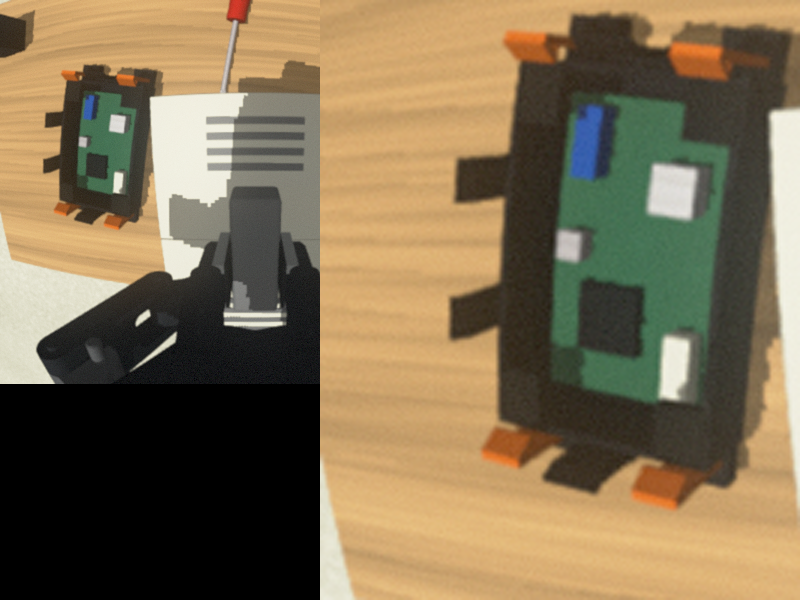

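The wrist view shows the box whole. Its clips are at w5 px of about (72,76), (128,79), (64,209) and (117,222). I'll segment the orange clips in all views and triangulate.

```bash
cat > box.py <<'E'
from h import *
import pickle
def orange(im,roi):
    x0,y0,x1,y1=roi; h=cv2.cvtColor(cv2.resize(im[y0:y1,x0:x1],None,fx=4,fy=4,interpolation=cv2.INTER_LINEAR),cv2.COLOR_BGR2HSV)
    m=cv2.inRange(h,(5,160,90),(13,255,255)); n,l,s,c=cv2.connectedComponentsWithStats(m)
    i=np.argsort(-s[1:,4])[:5]+1
    return [((c[k]+.5)/4-.5+[x0,y0],s[k,4]/16) for k in i]
if __name__=="__main__":
    for n,f,roi in(("top","t2",(165,130,222,200)),("side","s2",(172,218,250,275)),("wrist","w5",(40,60,165,240))):
        for c,a in orange(cv2.imread(f"pics/{f}.png"),roi): print(n,c.round(1),round(a,1))
E
python3 box.py
```

```text
top [206.6 140.4] 27.7
top [184.  137.4] 26.9
top [176.4 186.8] 23.2
top [199.4 189.9] 23.0
side [226.6 258.8] 31.2
side [234.4 241.5] 22.2
side [180.8 243.9] 17.9
side [190.4 226.7] 14.8
wrist [114.  221.6] 220.7
wrist [126.1  79.7] 210.2
wrist [ 64.1 208.3] 195.2
wrist [70.7 75.1] 159.8
wrist [126.5 219.3] 1.9
```

```bash
python3 - <<'E'
from h import *
import pickle
from scipy.optimize import least_squares
c=pickle.load(open("w5.pkl","rb"))
D={1:((114,221.6),(199.4,189.9),(234.4,241.5)),2:((64.1,208.3),(176.4,186.8),(226.6,258.8)),3:((70.7,75.1),(184,137.4),(180.8,243.9)),4:((126.1,79.7),(206.6,140.4),(190.4,226.7))}
P={}
for k,(w,t,s) in D.items():
    a=tri([ray("wrist",w,c),ray("top",t)])[0];b=tri([ray("wrist",w,c),ray("side",s)])[0];P[k],e=tri([ray("wrist",w,c),ray("top",t),ray("side",s)])
    print(k,a.round(4),b.round(4),P[k].round(4),np.round(e,4))
B={1:(-1,-1),2:(-1,1),3:(1,1),4:(1,-1)}
def pose(P):
    q=np.array([P[k] for k in(1,2,3,4)]);ax=(q[2]+q[3]-q[0]-q[1])/2;ay=(q[1]+q[2]-q[0]-q[3])/2
    return q.mean(0).round(4),"L",np.linalg.norm(ax).round(4),"W",np.linalg.norm(ay).round(4),"yaw",np.arctan2(ax[1],ax[0]).round(4),np.arctan2(-ay[0],ay[1]).round(4)
print(pose(P))
for z in(.06,.065,.07):
    for i,n in enumerate(("wrist","top","side")): print(z,n,pose({k:atz(n,D[k][i],z,c if i==0 else None) for k in D}))
# overlay
ctr,yaw=pose(P)[0],pose(P)[-1]
w=cv2.imread("pics/w5.png")
E
```

```text
1 [0.4626 0.1177 0.0643] [0.4624 0.1195 0.0612] [0.4627 0.1191 0.0612] [0.0016 0.0008 0.0014]
2 [0.4725 0.1938 0.0628] [0.4722 0.1931 0.0631] [0.4724 0.1935 0.0633] [0.0005 0.0008 0.0004]
3 [0.6375 0.1717 0.0663] [0.6371 0.171  0.067 ] [0.6371 0.1712 0.0671] [0.0003 0.0004 0.0005]
4 [0.6278 0.0965 0.0667] [0.6273 0.0962 0.0672] [0.6274 0.0963 0.0673] [0.0003 0.0002 0.0005]
(array([0.5499, 0.145 , 0.0647]), 'L', np.float64(0.1663), 'W', np.float64(0.0753), 'yaw', np.float64(-0.1359), np.float64(-0.1296))
0.06 wrist (array([0.5495, 0.1477, 0.06  ]), 'L', np.float64(0.1687), 'W', np.float64(0.0769), 'yaw', np.float64(-0.1169), np.float64(-0.1328))
0.06 top (array([0.5512, 0.1458, 0.06  ]), 'L', np.float64(0.1672), 'W', np.float64(0.0764), 'yaw', np.float64(-0.1301), np.float64(-0.1295))
0.06 side (array([0.5513, 0.1422, 0.06  ]), 'L', np.float64(0.168), 'W', np.float64(0.0742), 'yaw', np.float64(-0.1575), np.float64(-0.1268))
0.065 wrist (array([0.5503, 0.1446, 0.065 ]), 'L', np.float64(0.166), 'W', np.float64(0.0756), 'yaw', np.float64(-0.1169), np.float64(-0.1328))
0.065 top (array([0.5504, 0.1451, 0.065 ]), 'L', np.float64(0.1666), 'W', np.float64(0.0761), 'yaw', np.float64(-0.1301), np.float64(-0.1295))
0.065 side (array([0.5499, 0.1454, 0.065 ]), 'L', np.float64(0.1673), 'W', np.float64(0.0738), 'yaw', np.float64(-0.1575), np.float64(-0.1268))
0.07 wrist (array([0.5512, 0.1415, 0.07  ]), 'L', np.float64(0.1633), 'W', np.float64(0.0744), 'yaw', np.float64(-0.1169), np.float64(-0.1328))
0.07 top (array([0.5496, 0.1444, 0.07  ]), 'L', np.float64(0.166), 'W', np.float64(0.0758), 'yaw', np.float64(-0.1301), np.float64(-0.1295))
0.07 side (array([0.5486, 0.1485, 0.07  ]), 'L', np.float64(0.1665), 'W', np.float64(0.0735), 'yaw', np.float64(-0.1575), np.float64(-0.1268))
```

Box centre is (0.550, 0.145) with yaw -0.131. The clip spacings measured 166 x 75 mm at a height of 65 mm, which fits the text. I'll carry the cover above it.

Call:
play_rows(
  deltas=[
    [0.008,-0.045,0,0,0,0.012,1],
    [0.018,-0.1,0,0,0,0.03,1],
    [0.03,-0.165,0,0,0,0.045,1],
    [0.042,-0.23,0,0,0,0.06,1],
    [0.054,-0.295,0.02,0,0,0.075,1],
    [0.064,-0.35,0.06,0,0,0.09,1],
    [0.0696,-0.3828,0.12,0,0,0.0965,1],
    [0.0696,-0.3828,0.18,0,0,0.0965,1],
    [0.0696,-0.3828,0.22,0,0,0.0965,1],
    [0.0696,-0.3828,0.22,0,0,0.0965,1],
  ],
)

```text
clock: 7.95
position: [0.5494, 0.1414, 0.0856]
tool_rot: [3.139, 0.004, -0.135]
force: [-0.7, 0.2, -0.8]
grip_width: 0.0227
finger_force: 59.4
```

```bash
python3 - <<'E'
from h import *
import pickle
st();delta([.55,.145,.08],-.131);c=get_calibration("wrist");w=grab_frame("wrist");s=grab_frame("side");cv2.imwrite("pics/w6.png",w[:,:,::-1]);pickle.dump(c,open("w6.pkl","wb"))
cv2.imwrite("pics/v6.png",np.hstack([w[0:300,90:420,::-1].repeat(1,0),cv2.resize(s[200:290,150:270,::-1],(400,300),interpolation=cv2.INTER_CUBIC)]))
E
```

```text
t 7.95 pos [0.5494 0.1414 0.0856] rot [ 3.1388  0.0043 -0.1348] F [-0.7  0.2 -0.8] M [ 0.05  0.03 -0.02] w 0.0227 ff 59.4
delta [ 0.0002 -0.0074  0.0112] [ 0.0013  0.0021 -0.0018]
```

View pics/v6.png

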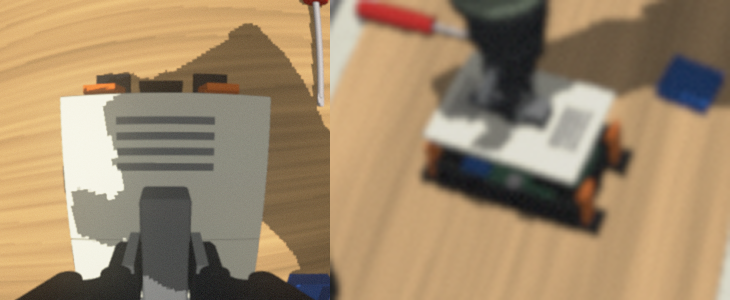

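The clips at the far end, (104,89) and (218,88), sit about 3 px left of the cover's middle. That agrees with the measured lag in y. I'll let it settle and read again.

Call:
play_rows(
  deltas=[
    [0,0,0,0,0,0,1],
    [0,0,0,0,0,0,1],
  ],
)

```text
clock: 8.25
position: [0.5515, 0.1432, 0.0896]
tool_rot: [-3.141, -0.002, -0.134]
force: [0.8, 0.5, -2.2]
grip_width: 0.0225
finger_force: 59.4
```

```bash
python3 - <<'E'
from h import *
import pickle
st();delta([.55,.145,.08],-.131);c=get_calibration("wrist");w=grab_frame("wrist");cv2.imwrite("pics/w7.png",w[:,:,::-1]);pickle.dump(c,open("w7.pkl","wb"))
from box import orange
for p,a in orange(w[:,:,::-1].copy(),(160,60,350,110)): print(p.round(1),a,[atz("wrist",p,z,c).round(4).tolist() for z in(.067,.073)])
b=[np.array([.55,.145])+R.from_euler("z",-.131).as_matrix()[:2,:2]@np.array(v) for v in((.08,.038),(.08,-.038))]; print("expected",np.round(b,4),[proj("wrist",[*q,.070],c)[0].round(1) for q in b])
g=w[:,:,0].astype(int)[:110]; 
for col in(160,250,350): print(col,g[90:102,col])
print([int(v) for v in g[108,140:160]],[int(v) for v in g[108,350:370]])
E
```

```text
t 8.25 pos [0.5515 0.1432 0.0896] rot [-3.1409e+00 -1.6000e-03 -1.3410e-01] F [ 0.8  0.5 -2.2] M [ 0.04 -0.06  0.05] w 0.0225 ff 59.4
delta [-0.0034 -0.0032  0.0191] [-0.0003 -0.0008 -0.0015]
[312.8  89.6] 197.8125 [[0.6312, 0.0939, 0.067], [0.631, 0.0951, 0.073]]
[192.   88.5] 27.6875 [[0.6427, 0.1722, 0.067], [0.6421, 0.171, 0.073]]
[206.3  88.3] 24.8125 [[0.641, 0.1628, 0.067], [0.6405, 0.1619, 0.073]]
[199.6  90.8] 0.75 [[0.6402, 0.1674, 0.067], [0.6397, 0.1663, 0.073]]
[202.1  90.9] 0.1875 [[0.6399, 0.1657, 0.067], [0.6394, 0.1647, 0.073]]
expected [[0.6343 0.1722]
 [0.6244 0.0969]] [array([192.8, 100.7]), array([310.4, 100.2])]
160 [230 231 229 229 224 212 222 241 245 246 246 245]
250 [ 57  64  99 139 142 145 146 141 145 143 145 145]
350 [117 108 106 106 110 115 128 140 143 141 143 138]
[228, 229, 229, 228, 230, 229, 228, 229, 227, 228, 234, 243, 245, 245, 246, 246, 246, 247, 245, 245] [139, 137, 141, 139, 138, 140, 141, 140, 140, 134, 129, 127, 121, 118, 121, 121, 122, 121, 121, 124]
```

```bash
python3 - <<'E'
from h import *
import pickle
c=pickle.load(open("w7.pkl","rb"));im=cv2.imread("pics/w7.png");h=cv2.cvtColor(im,cv2.COLOR_BGR2HSV)
for r in(84,86,88,90):
    m=(h[r,:,0]>3)&(h[r,:,0]<14)&(h[r,:,1]>185)&(h[r,:,2]>60); x=np.where(m[160:360])[0]+160
    print(r,x[x<250].tolist(),x[x>=250].tolist()[:1],x[x>=250].tolist()[-1:])
st()
Rb=R.from_euler("z",-.131)
for z in(.066,.073):
  for x in(.084,):
    print(z,[proj("wrist",np.r_[.55,.145,0]+Rb.apply([x,y,z]),c)[0].round(1).tolist() for y in(.048,.028,-.028,-.048)])
E
```

```text
84 [] [] []
86 [] [] []
88 [208] [303] [324]
90 [] [301] [327]
t 8.3 pos [0.5513 0.1433 0.0894] rot [-3.141e+00 -1.400e-03 -1.339e-01] F [-0.7  0.1 -0.8] M [0.02 0.02 0.  ] w 0.0228 ff 59.4
0.066 [[179.3, 95.6], [208.8, 94.2], [294.3, 93.8], [324.0, 95.0]]
0.073 [[176.7, 95.3], [207.2, 93.8], [295.8, 93.4], [326.5, 94.6]]
```

```bash
python3 - <<'E'
from h import *
import pickle
c=pickle.load(open("w7.pkl","rb"));s=observe();r=R.from_euler("z",s["tool_rot"][2]);p=np.array(s["position"])
for n,u in(("far",(160,95.5)),("far",(250,92)),("far",(350,96)),("L",(150.5,108)),("R",(360.5,108))):
    print(n,[r.inv().apply(atz("wrist",u,z,c)-p).round(4).tolist() for z in(.106,.109)])
E
```

```text
far [[0.0812, 0.0505, 0.0166], [0.0811, 0.0495, 0.0196]]
far [[0.0813, 0.0022, 0.0166], [0.0812, 0.0021, 0.0196]]
far [[0.081, -0.0514, 0.0166], [0.0809, -0.0504, 0.0196]]
L [[0.0747, 0.0562, 0.0166], [0.0747, 0.0551, 0.0196]]
R [[0.0749, -0.0577, 0.0166], [0.0748, -0.0566, 0.0196]]
```

Call:
play_rows(
  deltas=[
    [-0.003,-0.004,0.012,0,0,0,1],
    [-0.003,-0.004,0.02,0,0,0,1],
    [-0.003,-0.004,0.026,0,0,0,1],
    [-0.003,-0.004,0.03,0,0,0,1],
    [-0.003,-0.004,0.033,0,0,0,1],
  ],
)

```text
clock: 8.8
position: [0.5495, 0.1455, 0.0716]
tool_rot: [3.141, 0.0, -0.133]
force: [0.7, 0.7, -1.8]
grip_width: 0.0227
finger_force: 59.4
```

The cover is centred in the gripper to within 1 mm. I'll lower it slowly while watching the force.

Call:
play_rows(
  deltas=[
    [0,0,0.003,0,0,0,1],
    [0,0,0.006,0,0,0,1],
    [0,0,0.009,0,0,0,1],
    [0,0,0.012,0,0,0,1],
    [0,0,0.014,0,0,0,1],
  ],
)

```text
clock: 9.3
position: [0.5495, 0.1455, 0.0648]
tool_rot: [3.142, 0.0, -0.134]
force: [0.2, -0.2, -1.1]
grip_width: 0.0226
finger_force: 59.4
```

Call:
play_rows(
  deltas=[
    [0,0,0.002,0,0,0,1],
    [0,0,0.004,0,0,0,1],
    [0,0,0.006,0,0,0,1],
  ],
)

```text
clock: 9.6
position: [0.5495, 0.1456, 0.0619]
tool_rot: [-3.142, -0.0, -0.134]
force: [-0.5, -0.0, -0.6]
grip_width: 0.0224
finger_force: 59.4
```

Call:
play_rows(
  deltas=[
    [0,0,0.002,0,0,0,1],
    [0,0,0.004,0,0,0,1],
    [0,0,0.006,0,0,0,1],
  ],
)

```text
clock: 9.9
position: [0.5495, 0.1456, 0.0588]
tool_rot: [-3.142, -0.0, -0.134]
force: [-0.4, -0.3, -1.3]
grip_width: 0.0228
finger_force: 59.4
```

Call:
play_rows(
  deltas=[
    [0,0,0.002,0,0,0,1],
    [0,0,0.004,0,0,0,1],
  ],
)

```text
clock: 10.1
position: [0.5495, 0.1456, 0.0568]
tool_rot: [-3.142, -0.0, -0.134]
force: [-0.2, -0.7, -0.8]
grip_width: 0.0225
finger_force: 59.4
```

Call:
play_rows(
  deltas=[
    [0,0,0.002,0,0,0,1],
    [0,0,0.004,0,0,0,1],
  ],
)

```text
clock: 10.3
position: [0.5496, 0.1455, 0.0549]
tool_rot: [-3.142, -0.0, -0.134]
force: [1.1, -0.1, 3.6]
grip_width: 0.0224
finger_force: 60.0
```

Call:
play_rows(
  deltas=[
    [0,0,0.001,0,0,0,1],
    [0,0,0.001,0,0,0,1],
  ],
)

```text
clock: 10.5
position: [0.5497, 0.1455, 0.0546]
tool_rot: [-3.142, -0.0, -0.134]
force: [0.7, -1.9, 3.7]
grip_width: 0.0224
finger_force: 60.1
```

```bash
python3 - <<'E'
from h import *
st()
E
```

```text
t 10.5 pos [0.5497 0.1455 0.0546] rot [-3.1416e+00 -4.0000e-04 -1.3370e-01] F [ 0.7 -1.9  3.7] M [-0.27  0.1   0.1 ] w 0.0224 ff 60.1
```

The cover rests on the ramps at a reported z of about 0.055. I'll release it, lift and look.

Call:
play_rows(
  deltas=[
    [0,0,0,0,0,0,0.6],
    [0,0,0,0,0,0,0.5],
    [0,0,0,0,0,0,0.5],
    [0,0,-0.03,0,0,0,0.5],
    [0,0,-0.09,0,0,0,0.5],
    [0,0,-0.16,0,0,0,0.8],
    [0,0,-0.2,0,0,0,1],
    [0,0,-0.2,0,0,0,1],
    [0,0,-0.2,0,0,0,1],
  ],
)

```text
clock: 11.4
position: [0.5495, 0.1456, 0.1544]
tool_rot: [-3.141, -0.0, -0.134]
force: [-0.5, -0.3, 0.8]
grip_width: -0.0001
finger_force: 0.0
```

```bash
python3 - <<'E'
from h import *
import pickle
st();c=get_calibration("wrist");w=grab_frame("wrist");s=grab_frame("side");cv2.imwrite("pics/w8.png",w[:,:,::-1]);cv2.imwrite("pics/s8.png",s[:,:,::-1]);pickle.dump(c,open("w8.pkl","wb"))
o=np.zeros((600,800,3),np.uint8);o[:384,:512]=w[:,:,::-1];o[384:,:288]=cv2.resize(s[205:286,160:268,::-1],(288,216),interpolation=cv2.INTER_CUBIC)
cv2.imwrite("pics/v8.png",o)
E
```

```text
t 11.4 pos [0.5495 0.1456 0.1544] rot [-3.1414e+00 -3.0000e-04 -1.3350e-01] F [-0.5 -0.3  0.8] M [ 0.03 -0.03  0.04] w -0.0001 ff 0.0
```

View pics/v8.png

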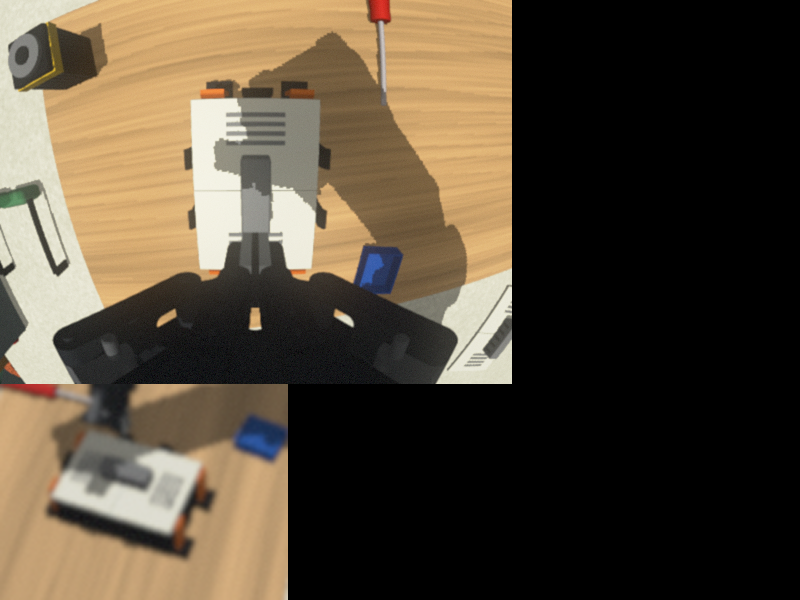

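Viewed: the cover lies level between the guide tabs, with the clips outside its ends, in both the wrist and side views. Next is clip 1: going over (-55,-35) and down to just above the plate.

Call:
play_rows(
  deltas=[
    [-0.054,0.036,0,0,0,0,1],
    [-0.108,0.0715,0.02,0,0,0,1],
    [-0.108,0.0715,0.09,0,0,0,1],
    [-0.108,0.0715,0.16,0,0,0,1],
    [-0.108,0.0715,0.19,0,0,0,1],
    [-0.108,0.0715,0.197,0,0,0,1],
    [-0.108,0.0715,0.197,0,0,0,1],
    [-0.108,0.0715,0.197,0,0,0,1],
  ],
)

```text
clock: 12.3
position: [0.4915, 0.1174, 0.0565]
tool_rot: [-3.141, -0.001, -0.134]
force: [0.2, 0.3, 0.2]
grip_width: -0.0001
finger_force: 0.0
```

Call:
play_rows(
  deltas=[
    [0,0,0.002,0,0,0,1],
    [0,0,0.004,0,0,0,1],
    [0,0,0.006,0,0,0,1],
    [0,0,0.008,0,0,0,1],
    [0,0,0.01,0,0,0,1],
    [0,0,0.01,0,0,0,1],
  ],
)

```text
clock: 12.9
position: [0.4911, 0.1173, 0.0508]
tool_rot: [3.142, 0.0, -0.134]
force: [-0.6, 1.2, -0.0]
grip_width: 0.0
finger_force: 0.0
```

Call:
play_rows(
  deltas=[
    [0,0,0.001,0,0,0,1],
    [0,0,0.002,0,0,0,1],
    [0,0,0.003,0,0,0,1],
    [0,0,0.004,0,0,0,1],
    [0,0,0.005,0,0,0,1],
    [0,0,0.006,0,0,0,1],
  ],
)

```text
clock: 13.5
position: [0.4912, 0.1173, 0.0479]
tool_rot: [-3.142, 0.0, -0.133]
force: [0.5, -0.1, 0.2]
grip_width: 0.0001
finger_force: 0.0
```

Call:
play_rows(
  deltas=[
    [0,0,0.001,0,0,0,1],
    [0,0,0.002,0,0,0,1],
    [0,0,0.003,0,0,0,1],
    [0,0,0.004,0,0,0,1],
  ],
)

```text
clock: 13.9
position: [0.4914, 0.1173, 0.0461]
tool_rot: [-3.142, -0.0, -0.134]
force: [-1.2, -1.3, 7.7]
grip_width: -0.0001
finger_force: 4.0
```

Call:
play_rows(
  deltas=[
    [0,0,0.001,0,0,0,1],
    [0,0,0.002,0,0,0,1],
    [0,0,0.003,0,0,0,1],
    [0,0,0.004,0,0,0,1],
  ],
)

```text
clock: 14.3
position: [0.4916, 0.1172, 0.0443]
tool_rot: [-3.141, -0.001, -0.134]
force: [-0.2, -2.1, 10.5]
grip_width: -0.0001
finger_force: 5.0
```

Call:
play_rows(
  deltas=[
    [0,0,0.001,0,0,0,1],
    [0,0,0.002,0,0,0,1],
    [0,0,0.003,0,0,0,1],
    [0,0,0.004,0,0,0,1],
  ],
)

```text
clock: 14.7
position: [0.4919, 0.1171, 0.0425]
tool_rot: [-3.141, -0.001, -0.134]
force: [-0.3, -2.7, 11.0]
grip_width: -0.0001
finger_force: 5.8
```

Call:
play_rows(
  deltas=[
    [0,0,0.001,0,0,0,1],
    [0,0,0.002,0,0,0,1],
    [0,0,0.003,0,0,0,1],
    [0,0,0.004,0,0,0,1],
    [0,0,0.005,0,0,0,1],
    [0,0,0.006,0,0,0,1],
  ],
)

```text
clock: 15.3
position: [0.4913, 0.1174, 0.0389]
tool_rot: [-3.141, -0.0, -0.133]
force: [0.2, -0.7, 5.7]
grip_width: -0.0004
finger_force: 2.5
```

Call:
play_rows(
  deltas=[
    [0,0,0.001,0,0,0,1],
    [0,0,0.002,0,0,0,1],
    [0,0,0.003,0,0,0,1],
    [0,0,0.004,0,0,0,1],
  ],
)

```text
clock: 15.7
position: [0.4914, 0.1174, 0.037]
tool_rot: [-3.141, -0.0, -0.134]
force: [0.3, -0.1, 5.9]
grip_width: 0.0001
finger_force: 2.7
```

Call:
play_rows(
  deltas=[
    [0,0,0.001,0,0,0,1],
    [0,0,0.002,0,0,0,1],
    [0,0,0.003,0,0,0,1],
  ],
)

```text
clock: 16.0
position: [0.4916, 0.1175, 0.0358]
tool_rot: [-3.141, -0.001, -0.134]
force: [-2.3, -1.0, 18.1]
grip_width: 0.0004
finger_force: 9.5
```

Call:
play_rows(
  deltas=[
    [0,0,0.001,0,0,0,1],
    [0,0,0.002,0,0,0,1],
  ],
)

```text
clock: 16.2
position: [0.4917, 0.1176, 0.0352]
tool_rot: [-3.141, -0.001, -0.134]
force: [-5.5, -0.6, 25.7]
grip_width: -0.0002
finger_force: 13.0
```

Clip 1: the force peaked, dropped to 6 N, then rose hard on the pad at z 0.036, so it has clicked. Next is clip 2.

Call:
play_rows(
  deltas=[
    [0,0,-0.02,0,0,0,1],
    [0,0,-0.05,0,0,0,1],
    [0,-0.07,-0.05,0,0,0,1],
    [0,-0.14,-0.05,0,0,0,1],
    [0,-0.14,-0.045,0,0,0,1],
    [0,-0.14,-0.038,0,0,0,1],
    [0,-0.14,-0.034,0,0,0,1],
    [0,-0.14,-0.031,0,0,0,1],
    [0,-0.14,-0.029,0,0,0,1],
  ],
)

```text
clock: 17.1
position: [0.5005, 0.1859, 0.0487]
tool_rot: [3.141, 0.0, -0.135]
force: [1.4, -0.3, -0.0]
grip_width: 0.0002
finger_force: 0.0
```

Call:
play_rows(
  deltas=[
    [0,0,0.001,0,0,0,1],
    [0,0,0.002,0,0,0,1],
    [0,0,0.003,0,0,0,1],
    [0,0,0.004,0,0,0,1],
    [0,0,0.005,0,0,0,1],
    [0,0,0.006,0,0,0,1],
  ],
)

```text
clock: 17.7
position: [0.5005, 0.1867, 0.0459]
tool_rot: [3.142, 0.0, -0.134]
force: [0.9, 0.5, -0.5]
grip_width: -0.0
finger_force: 0.0
```

Call:
play_rows(
  deltas=[
    [0,0,0.001,0,0,0,1],
    [0,0,0.002,0,0,0,1],
    [0,0,0.003,0,0,0,1],
    [0,0,0.004,0,0,0,1],
    [0,0,0.005,0,0,0,1],
    [0,0,0.006,0,0,0,1],
  ],
)

```text
clock: 18.3
position: [0.5005, 0.1867, 0.0429]
tool_rot: [-3.142, 0.0, -0.133]
force: [-0.2, 0.0, 0.3]
grip_width: -0.0001
finger_force: 0.0
```

Call:
play_rows(
  deltas=[
    [0,0,0.001,0,0,0,1],
    [0,0,0.002,0,0,0,1],
    [0,0,0.003,0,0,0,1],
    [0,0,0.004,0,0,0,1],
    [0,0,0.005,0,0,0,1],
  ],
)

```text
clock: 18.8
position: [0.5005, 0.1867, 0.0404]
tool_rot: [3.142, 0.0, -0.134]
force: [0.5, -0.8, 0.7]
grip_width: 0.0002
finger_force: 0.1
```

Call:
play_rows(
  deltas=[
    [0,0,0.001,0,0,0,1],
    [0,0,0.002,0,0,0,1],
    [0,0,0.003,0,0,0,1],
    [0,0,0.004,0,0,0,1],
  ],
)

```text
clock: 19.2
position: [0.5005, 0.1867, 0.0383]
tool_rot: [3.142, 0.0, -0.134]
force: [-0.1, 0.7, 0.1]
grip_width: 0.0001
finger_force: 0.0
```

Call:
play_rows(
  deltas=[
    [0,0,0.001,0,0,0,1],
    [0,0,0.002,0,0,0,1],
    [0,0,0.003,0,0,0,1],
  ],
)

```text
clock: 19.5
position: [0.5006, 0.1867, 0.0369]
tool_rot: [-3.142, -0.0, -0.134]
force: [-0.5, 0.6, 0.0]
grip_width: -0.0001
finger_force: 0.0
```

Call:
play_rows(
  deltas=[
    [0,0,0.001,0,0,0,1],
    [0,0,0.002,0,0,0,1],
    [0,0,0.003,0,0,0,1],
  ],
)

```text
clock: 19.8
position: [0.5006, 0.1867, 0.0354]
tool_rot: [-3.142, -0.0, -0.134]
force: [-0.1, -0.3, 3.7]
grip_width: 0.0002
finger_force: 1.8
```

Call:
play_rows(
  deltas=[
    [0,0,0.001,0,0,0,1],
    [0,0,0.002,0,0,0,1],
  ],
)

```text
clock: 20.0
position: [0.5007, 0.1868, 0.0348]
tool_rot: [-3.141, -0.0, -0.134]
force: [-3.7, -0.7, 14.1]
grip_width: -0.0004
finger_force: 6.9
```

Call:
play_rows(
  deltas=[
    [0,0,0.001,0,0,0,1],
    [0,0,0.001,0,0,0,1],
  ],
)

```text
clock: 20.2
position: [0.5007, 0.1869, 0.0346]
tool_rot: [-3.141, -0.001, -0.133]
force: [-4.5, -0.8, 17.1]
grip_width: -0.0003
finger_force: 8.6
```

Corner 2 is already down hard on its pad at z 0.035 (17 N). Next I'll probe corner 3.

Call:
play_rows(
  deltas=[
    [0,0,-0.03,0,0,0,1],
    [0,0,-0.07,0,0,0,1],
    [0.07,0,-0.08,0,0,0,1],
    [0.15,0,-0.08,0,0,0,1],
    [0.22,0,-0.07,0,0,0,1],
    [0.22,0,-0.05,0,0,0,1],
    [0.22,0,-0.042,0,0,0,1],
    [0.22,0,-0.038,0,0,0,1],
    [0.22,0,-0.036,0,0,0,1],
  ],
)

```text
clock: 21.1
position: [0.6088, 0.1725, 0.052]
tool_rot: [3.142, 0.0, -0.133]
force: [-0.5, 1.4, -1.1]
grip_width: -0.0001
finger_force: 0.0
```

```bash
python3 - <<'E'
from h import *
import pickle
st();c=get_calibration("wrist");w=grab_frame("wrist");s=grab_frame("side");cv2.imwrite("pics/w9.png",w[:,:,::-1]);cv2.imwrite("pics/s9.png",s[:,:,::-1]);pickle.dump(c,open("w9.pkl","wb"))
from box import orange
for f in("s8","s9"):
    print(f,[(p.round(1).tolist(),round(a,1)) for p,a in orange(cv2.imread(f"pics/{f}.png"),(165,205,260,275))])
E
```

```text
t 21.1 pos [0.6088 0.1725 0.052 ] rot [ 3.1416e+00  5.0000e-04 -1.3270e-01] F [-0.5  1.4 -1.1] M [0.08 0.03 0.  ] w -0.0001 ff 0.0
s8 [([227.1, 260.5], np.float64(16.7)), ([235.0, 244.0], np.float64(9.2)), ([179.2, 204.8], np.float64(0.2)), ([166.4, 206.4], np.float64(0.2)), ([165.5, 206.1], np.float64(0.1))]
s9 [([227.0, 260.2], np.float64(18.4)), ([235.1, 243.5], np.float64(8.9))]
```

Call:
play_rows(
  deltas=[
    [0,0,0.001,0,0,0,1],
    [0,0,0.002,0,0,0,1],
    [0,0,0.003,0,0,0,1],
    [0,0,0.004,0,0,0,1],
    [0,0,0.005,0,0,0,1],
    [0,0,0.006,0,0,0,1],
  ],
)

```text
clock: 21.8
position: [0.6096, 0.1721, 0.0489]
tool_rot: [-3.142, 0.0, -0.134]
force: [0.6, 0.3, -0.7]
grip_width: 0.0001
finger_force: 0.0
```

Call:
play_rows(
  deltas=[
    [0,0,0.001,0,0,0,1],
    [0,0,0.002,0,0,0,1],
    [0,0,0.003,0,0,0,1],
    [0,0,0.004,0,0,0,1],
  ],
)

```text
clock: 22.2
position: [0.6096, 0.1721, 0.0469]
tool_rot: [3.142, 0.0, -0.134]
force: [-0.2, 0.7, -0.1]
grip_width: -0.0004
finger_force: 0.0
```

Call:
play_rows(
  deltas=[
    [0,0,0.001,0,0,0,1],
    [0,0,0.002,0,0,0,1],
    [0,0,0.003,0,0,0,1],
    [0,0,0.004,0,0,0,1],
  ],
)

```text
clock: 22.6
position: [0.6097, 0.1722, 0.0452]
tool_rot: [-3.141, -0.0, -0.134]
force: [-1.9, 0.6, 6.2]
grip_width: 0.0001
finger_force: 3.4
```

Corner 3 is still up, with contact at 0.046. I'll press on.

Call:
play_rows(
  deltas=[
    [0,0,0.001,0,0,0,1],
    [0,0,0.002,0,0,0,1],
    [0,0,0.003,0,0,0,1],
    [0,0,0.004,0,0,0,1],
  ],
)

```text
clock: 23.0
position: [0.6097, 0.1725, 0.0434]
tool_rot: [-3.141, -0.0, -0.133]
force: [-2.7, 0.6, 9.5]
grip_width: 0.0002
finger_force: 4.7
```

Call:
play_rows(
  deltas=[
    [0,0,0.001,0,0,0,1],
    [0,0,0.002,0,0,0,1],
    [0,0,0.003,0,0,0,1],
    [0,0,0.004,0,0,0,1],
  ],
)

```text
clock: 23.4
position: [0.6096, 0.1726, 0.0415]
tool_rot: [-3.141, -0.0, -0.133]
force: [-4.4, 0.7, 13.7]
grip_width: -0.0
finger_force: 6.9
```

Call:
play_rows(
  deltas=[
    [0,0,0.001,0,0,0,1],
    [0,0,0.002,0,0,0,1],
    [0,0,0.003,0,0,0,1],
  ],
)

```text
clock: 23.7
position: [0.6096, 0.1727, 0.0401]
tool_rot: [-3.141, -0.0, -0.133]
force: [-4.3, 1.2, 14.5]
grip_width: 0.0001
finger_force: 7.5
```

Call:
play_rows(
  deltas=[
    [0,0,0.001,0,0,0,1],
    [0,0,0.002,0,0,0,1],
    [0,0,0.003,0,0,0,1],
  ],
)

```text
clock: 24.0
position: [0.6096, 0.172, 0.0379]
tool_rot: [-3.142, -0.0, -0.134]
force: [-0.4, -0.6, -0.7]
grip_width: -0.0002
finger_force: 0.0
```

Clip 3 clicked: 14.5 N, then 0. I'll press on to the pad.

Call:
play_rows(
  deltas=[
    [0,0,0.001,0,0,0,1],
    [0,0,0.002,0,0,0,1],
    [0,0,0.003,0,0,0,1],
    [0,0,0.004,0,0,0,1],
  ],
)

```text
clock: 24.4
position: [0.6096, 0.172, 0.0358]
tool_rot: [3.142, 0.0, -0.134]
force: [-0.7, 0.2, -0.4]
grip_width: 0.0001
finger_force: 0.0
```

Call:
play_rows(
  deltas=[
    [0,0,0.001,0,0,0,1],
    [0,0,0.002,0,0,0,1],
  ],
)

```text
clock: 24.6
position: [0.6097, 0.172, 0.0351]
tool_rot: [-3.142, -0.0, -0.134]
force: [-1.6, -1.0, 6.9]
grip_width: 0.0002
finger_force: 3.3
```

Call:
play_rows(
  deltas=[
    [0,0,0.001,0,0,0,1],
    [0,0,0.002,0,0,0,1],
    [0,0,0.002,0,0,0,1],
  ],
)

```text
clock: 24.9
position: [0.6098, 0.172, 0.0346]
tool_rot: [-3.141, -0.001, -0.134]
force: [-3.9, -2.0, 12.9]
grip_width: -0.0002
finger_force: 6.4
```

Call:
play_rows(
  deltas=[
    [0,0,-0.02,0,0,0,1],
    [0,0,-0.05,0,0,0,1],
    [0,0.07,-0.05,0,0,0,1],
    [0,0.14,-0.05,0,0,0,1],
    [0,0.14,-0.042,0,0,0,1],
    [0,0.14,-0.034,0,0,0,1],
    [0,0.14,-0.03,0,0,0,1],
    [0,0.14,-0.028,0,0,0,1],
    [0,0.14,-0.026,0,0,0,1],
  ],
)

```text
clock: 25.8
position: [0.6003, 0.1036, 0.0469]
tool_rot: [-3.141, 0.0, -0.132]
force: [-0.3, -0.3, 1.0]
grip_width: 0.0003
finger_force: 0.0
```

Call:
play_rows(
  deltas=[
    [0,0,0.001,0,0,0,1],
    [0,0,0.002,0,0,0,1],
    [0,0,0.003,0,0,0,1],
    [0,0,0.004,0,0,0,1],
  ],
)

```text
clock: 26.2
position: [0.6003, 0.1027, 0.0449]
tool_rot: [-3.142, -0.0, -0.133]
force: [0.4, 1.1, 0.8]
grip_width: 0.0
finger_force: 0.0
```

Call:
play_rows(
  deltas=[
    [0,0,0.001,0,0,0,1],
    [0,0,0.002,0,0,0,1],
    [0,0,0.003,0,0,0,1],
    [0,0,0.004,0,0,0,1],
  ],
)

```text
clock: 26.6
position: [0.6003, 0.1027, 0.0429]
tool_rot: [-3.142, -0.0, -0.134]
force: [-0.0, -0.7, 0.2]
grip_width: 0.0
finger_force: 0.0
```

Call:
play_rows(
  deltas=[
    [0,0,0.001,0,0,0,1],
    [0,0,0.002,0,0,0,1],
    [0,0,0.003,0,0,0,1],
    [0,0,0.004,0,0,0,1],
  ],
)

```text
clock: 27.0
position: [0.6004, 0.1026, 0.0411]
tool_rot: [3.142, -0.0, -0.134]
force: [-1.3, -1.9, 5.8]
grip_width: -0.0002
finger_force: 2.7
```

Call:
play_rows(
  deltas=[
    [0,0,0.001,0,0,0,1],
    [0,0,0.002,0,0,0,1],
    [0,0,0.003,0,0,0,1],
  ],
)

```text
clock: 27.3
position: [0.6002, 0.1027, 0.0393]
tool_rot: [3.142, 0.0, -0.133]
force: [0.5, 0.4, 1.7]
grip_width: -0.0001
finger_force: 0.8
```

Call:
play_rows(
  deltas=[
    [0,0,0.001,0,0,0,1],
    [0,0,0.002,0,0,0,1],
    [0,0,0.003,0,0,0,1],
  ],
)

```text
clock: 27.6
position: [0.6003, 0.1027, 0.0379]
tool_rot: [-3.142, -0.0, -0.134]
force: [0.5, 0.4, 1.5]
grip_width: 0.0004
finger_force: 1.0
```

Call:
play_rows(
  deltas=[
    [0,0,0.001,0,0,0,1],
    [0,0,0.002,0,0,0,1],
    [0,0,0.003,0,0,0,1],
  ],
)

```text
clock: 27.9
position: [0.6004, 0.1027, 0.0364]
tool_rot: [-3.142, -0.0, -0.134]
force: [1.0, 0.2, 2.4]
grip_width: 0.0
finger_force: 1.2
```

Call:
play_rows(
  deltas=[
    [0,0,0.001,0,0,0,1],
    [0,0,0.002,0,0,0,1],
  ],
)

```text
clock: 28.1
position: [0.6004, 0.1027, 0.0354]
tool_rot: [-3.142, -0.0, -0.133]
force: [1.4, -0.9, 2.6]
grip_width: 0.0002
finger_force: 1.4
```

Call:
play_rows(
  deltas=[
    [0,0,0.001,0,0,0,1],
    [0,0,0.002,0,0,0,1],
  ],
)

```text
clock: 28.3
position: [0.6004, 0.1027, 0.0344]
tool_rot: [-3.141, -0.0, -0.134]
force: [2.4, -0.4, 3.9]
grip_width: 0.0001
finger_force: 1.8
```

Call:
play_rows(
  deltas=[
    [0,0,0.001,0,0,0,1],
    [0,0,0.002,0,0,0,1],
  ],
)

```text
clock: 28.5
position: [0.6, 0.1027, 0.0332]
tool_rot: [3.142, 0.001, -0.133]
force: [0.9, -0.5, 3.3]
grip_width: 0.0002
finger_force: 1.8
```

Corner 4 gives no hard stop below the level of the others, so I'll back off and check with the cameras before pressing further.

Call:
play_rows(
  deltas=[
    [0,0,-0.05,0,0,0,1],
    [0,0,-0.12,0,0,0,1],
    [-0.056,-0.036,-0.19,0,0,0,1],
    [-0.112,-0.0715,-0.24,0,0,0,1],
    [-0.112,-0.0715,-0.242,0,0,0,1],
    [-0.112,-0.0715,-0.242,0,0,0,1],
  ],
)

```text
clock: 29.1
position: [0.5493, 0.146, 0.1549]
tool_rot: [-3.141, -0.001, -0.132]
force: [0.2, -1.0, -0.5]
grip_width: -0.0002
finger_force: 0.0
```

```bash
python3 - <<'E'
from h import *
import pickle
st();c=get_calibration("wrist");w=grab_frame("wrist");s=grab_frame("side");cv2.imwrite("pics/w10.png",w[:,:,::-1]);cv2.imwrite("pics/s10.png",s[:,:,::-1]);pickle.dump(c,open("w10.pkl","wb"))
c8=pickle.load(open("w8.pkl","rb"))
print(c8["xyz"]-c["xyz"],c8["rotation"]-c["rotation"])
# white plate edges along rows / columns in w8 and w10
for f,roi in(("w8",0),("w10",0)):
    im=cv2.imread(f"pics/{f}.png").astype(int);h=cv2.cvtColor(im.astype(np.uint8),cv2.COLOR_BGR2HSV);S=h[:,:,1]
    for r in(105,125,175,205,240,255):
        x=np.where(S[r,170:345]<60)[0]+170
        print(f,"row",r,"low-sat",x.min() if len(x) else None,x.max() if len(x) else None,end=" | ")
    print()
    for k in(205,225,255,290,305):
        x=np.where(S[80:300,k]<60)[0]+80; print("col",k,x.min(),x.max(),end=" | ")
    print()
    m=cv2.inRange(h,(3,170,60),(14,255,255));m[:, :150]=0;m[:,360:]=0;m[:60]=0;m[300:]=0
    n,l,st_,cc=cv2.connectedComponentsWithStats(m)
    print(f,"orange",[(cc[i].round(1).tolist(),st_[i].tolist()) for i in range(1,n) if st_[i,4]>8])
E
```

```text
t 29.1 pos [0.5493 0.146  0.1549] rot [-3.1413e+00 -7.0000e-04 -1.3240e-01] F [ 0.2 -1.  -0.5] M [-0.01 -0.01  0.05] w -0.0002 ff 0.0
[ 0.00017677 -0.00051429 -0.00064633] [-0.00047747 -0.00015054 -0.0011569 ]
w8 row 105 low-sat 191 319 | w8 row 125 low-sat 191 319 | w8 row 175 low-sat 193 317 | w8 row 205 low-sat 195 317 | w8 row 240 low-sat 197 313 | w8 row 255 low-sat 199 312 | 
col 205 99 297 | col 225 98 299 | col 255 97 299 | col 290 99 299 | col 305 86 298 | 
w8 orange [([212.0, 92.9], [201, 89, 23, 9, 190]), ([301.5, 92.9], [288, 89, 26, 9, 191]), ([214.2, 271.9], [209, 271, 11, 3, 30]), ([297.8, 271.6], [291, 270, 14, 4, 52])]
w10 row 105 low-sat 195 318 | w10 row 125 low-sat 196 317 | w10 row 175 low-sat 198 315 | w10 row 205 low-sat 199 319 | w10 row 240 low-sat 202 311 | w10 row 255 low-sat 203 310 | 
col 205 101 297 | col 225 100 299 | col 255 98 299 | col 290 87 299 | col 305 103 297 | 
w10 orange [([213.2, 92.6], [201, 87, 24, 13, 268]), ([302.1, 94.2], [290, 89, 25, 12, 231]), ([215.8, 266.6], [210, 260, 14, 14, 150]), ([296.1, 266.4], [286, 260, 20, 14, 199])]
```

```bash
cat > plate.py <<'E'
from h import *
import pickle,sys
from scipy.optimize import least_squares
def cross(prof,lo,hi,rising):  # subpixel crossing of saturation through 65
    for i in range(lo,hi-1):
        a,b=prof[i],prof[i+1]
        if rising and a<65<=b: return i+(65-a)/(b-a)
        if not rising and a>=65>b: return i+(a-65)/(a-b)
def run(f):
    c=pickle.load(open(f+".pkl","rb"));im=cv2.imread(f"pics/{f}.png");S=cv2.cvtColor(im,cv2.COLOR_BGR2HSV)[:,:,1].astype(float)
    ob=[]
    for r in list(range(106,142,3))+list(range(176,198,3))+list(range(234,258,3)):
        x=cross(S[r],180,215,False); ob+=[(0,x,r)] if x else []
        x=cross(S[r],300,335,True);  ob+=[(1,x,r)] if x else []
    for k in[194,196,198,228,232,236,276,280,284]:
        x=cross(S[:,k],80,112,False); ob+=[(2,k,x)] if x else []
    for k in[202,204,206,306,308,310]:
        x=cross(S[:,k],255,285,True); ob+=[(3,k,x)] if x else []
    def res(p):
        x,y,yaw,h1,h2,h3,h4=p; Rz=R.from_euler("z",yaw); t=np.linspace(0,1,15)[:,None]
        C={k:np.r_[x,y,0]+Rz.apply([sx*.08,sy*.055,h]) for k,sx,sy,h in((1,-1,-1,h1),(2,-1,1,h2),(3,1,1,h3),(4,1,-1,h4))}
        E=[proj("wrist",C[a]*(1-t)+C[b]*t,c) for a,b in((2,3),(1,4),(3,4),(2,1))]
        o=[]
        for e,u,v in ob:
            q=E[e]
            o.append(np.interp(v,q[::-1,1],q[::-1,0])-u if e<2 else np.interp(u,q[:,0],q[:,1])-v)
        return np.r_[o,(np.array([h1+h3-h2-h4])*0)]
    s=least_squares(res,[.55,.145,-.133,.065,.065,.065,.065],loss="soft_l1",f_scale=.5,x_scale=[.01,.01,.1]+[.01]*4)
    print(f,len(ob),"n/edge",[sum(e==o[0] for o in ob) for e in range(4)],s.x.round(4),"rms",np.sqrt(np.mean(res(s.x)**2)).round(2))
    for e in range(4): print(e,[(round(float(a),1),round(float(b),1),round(float(d),1)) for (k,a,b),d in zip(ob,res(s.x)) if k==e][::3])
for f in sys.argv[1:]: run(f)
E
python3 plate.py w8 w10
```

```text
w8 71 n/edge [28, 28, 9, 6] [ 0.551   0.1449 -0.1294  0.078   0.0782  0.0736  0.0768] rms 1.86
0 [(190.3, 106.0, -0.1), (190.3, 115.0, 0.1), (190.6, 124.0, 0.0), (190.8, 133.0, 0.1), (192.5, 176.0, 0.1), (193.1, 185.0, -0.0), (193.4, 194.0, 0.2), (196.6, 237.0, -0.1), (197.3, 246.0, -0.1), (198.1, 255.0, -0.1)]
1 [(319.7, 106.0, -0.0), (319.5, 115.0, 0.0), (319.4, 124.0, 0.0), (319.1, 133.0, -0.0), (317.4, 176.0, 0.1), (317.1, 185.0, -0.0), (316.2, 194.0, 0.3), (313.8, 237.0, -0.1), (312.9, 246.0, 0.1), (312.3, 255.0, 0.0)]
2 [(194.0, 98.9, -0.2), (228.0, 81.8, 15.7), (276.0, 97.6, -0.4)]
3 [(202.0, 268.9, -0.1), (306.0, 268.5, -0.1)]
w10 69 n/edge [28, 28, 8, 5] [ 0.5501  0.1443 -0.1254  0.0636  0.0631  0.0604  0.0675] rms 0.97
0 [(194.4, 106.0, 0.1), (194.8, 115.0, -0.1), (194.9, 124.0, 0.1), (195.3, 133.0, -0.1), (197.1, 176.0, -0.0), (197.3, 185.0, 0.2), (198.2, 194.0, -0.1), (201.1, 237.0, -0.1), (201.7, 246.0, 0.1), (202.6, 255.0, -0.0)]
1 [(318.2, 106.0, 0.1), (318.1, 115.0, 0.1), (317.9, 124.0, -0.0), (317.5, 133.0, 0.1), (315.6, 176.0, 0.2), (315.4, 185.0, -0.0), (314.9, 194.0, -0.0), (311.9, 237.0, 0.1), (311.1, 246.0, 0.1), (310.6, 255.0, -0.1)]
2 [(196.0, 100.2, -0.2), (232.0, 97.9, 0.8), (280.0, 98.9, -0.6)]
3 [(204.0, 261.6, 0.1), (308.0, 261.7, -0.5)]
```

The plate's ends are down 11 to 15 mm overall, and corner 4 seems highest. I'll re-probe corner 4 gently.

Call:
play_rows(
  deltas=[
    [0.056,0.036,0.02,0,0,0,1],
    [0.112,0.0715,0.08,0,0,0,1],
    [0.112,0.0715,0.15,0,0,0,1],
    [0.112,0.0715,0.19,0,0,0,1],
    [0.112,0.0715,0.21,0,0,0,1],
    [0.112,0.0715,0.218,0,0,0,1],
    [0.112,0.0715,0.22,0,0,0,1],
    [0.112,0.0715,0.222,0,0,0,1],
  ],
)

```text
clock: 30.0
position: [0.6008, 0.1028, 0.0442]
tool_rot: [-3.141, -0.001, -0.134]
force: [0.2, 0.7, -0.3]
grip_width: 0.0
finger_force: 0.0
```

Call:
play_rows(
  deltas=[
    [0,0,0.002,0,0,0,1],
    [0,0,0.004,0,0,0,1],
  ],
)

```text
clock: 30.2
position: [0.6006, 0.1028, 0.042]
tool_rot: [-3.141, -0.001, -0.134]
force: [-0.6, -1.2, -0.9]
grip_width: -0.0001
finger_force: 0.0
```

Call:
play_rows(
  deltas=[
    [0,0,0.001,0,0,0,1],
    [0,0,0.002,0,0,0,1],
  ],
)

```text
clock: 30.4
position: [0.6003, 0.1027, 0.0406]
tool_rot: [-3.141, -0.0, -0.134]
force: [-0.4, -0.5, -0.1]
grip_width: -0.0004
finger_force: 0.0
```

Call:
play_rows(
  deltas=[
    [0,0,0.001,0,0,0,1],
    [0,0,0.002,0,0,0,1],
  ],
)

```text
clock: 30.6
position: [0.6002, 0.1027, 0.0394]
tool_rot: [3.142, 0.0, -0.133]
force: [-0.6, -0.7, 0.0]
grip_width: 0.0002
finger_force: 0.0
```

Call:
play_rows(
  deltas=[
    [0,0,0.001,0,0,0,1],
    [0,0,0.002,0,0,0,1],
  ],
)

```text
clock: 30.8
position: [0.6003, 0.1027, 0.0384]
tool_rot: [-3.142, 0.0, -0.134]
force: [1.0, -0.2, 0.2]
grip_width: -0.0
finger_force: 0.0
```

Call:
play_rows(
  deltas=[
    [0,0,0.001,0,0,0,1],
    [0,0,0.002,0,0,0,1],
    [0,0,0.003,0,0,0,1],
  ],
)

```text
clock: 31.1
position: [0.6002, 0.1027, 0.0368]
tool_rot: [-3.142, 0.0, -0.134]
force: [-0.3, -0.4, -1.2]
grip_width: -0.0
finger_force: 0.0
```

Call:
play_rows(
  deltas=[
    [0,0,0.001,0,0,0,1],
    [0,0,0.002,0,0,0,1],
  ],
)

```text
clock: 31.3
position: [0.6002, 0.1027, 0.0359]
tool_rot: [3.142, 0.0, -0.133]
force: [0.3, 0.5, -0.2]
grip_width: 0.0
finger_force: 0.0
```

Call:
play_rows(
  deltas=[
    [0,0,0.001,0,0,0,1],
    [0,0,0.002,0,0,0,1],
  ],
)

```text
clock: 31.5
position: [0.6003, 0.1027, 0.0349]
tool_rot: [-3.142, -0.0, -0.134]
force: [-0.1, 0.4, -0.2]
grip_width: 0.0003
finger_force: 0.0
```

Call:
play_rows(
  deltas=[
    [0,0,0.001,0,0,0,1],
    [0,0,0.002,0,0,0,1],
  ],
)

```text
clock: 31.7
position: [0.6002, 0.1027, 0.0339]
tool_rot: [3.142, 0.0, -0.134]
force: [-0.5, 1.1, -0.1]
grip_width: -0.0002
finger_force: 0.0
```

Corner 4 stayed down. The earlier stops were a little higher because the plate was still tilted, so I'll continue to the hard stop here.

Call:
play_rows(
  deltas=[
    [0,0,0.001,0,0,0,1],
    [0,0,0.002,0,0,0,1],
  ],
)

```text
clock: 31.9
position: [0.6003, 0.1027, 0.0331]
tool_rot: [-3.142, -0.0, -0.134]
force: [-1.6, -0.3, 7.5]
grip_width: -0.0002
finger_force: 3.6
```

Call:
play_rows(
  deltas=[
    [0,0,0.001,0,0,0,1],
    [0,0,0.002,0,0,0,1],
  ],
)

```text
clock: 32.1
position: [0.6004, 0.1028, 0.0325]
tool_rot: [-3.141, -0.001, -0.134]
force: [-3.2, -1.4, 13.5]
grip_width: 0.0001
finger_force: 6.8
```

Call:
play_rows(
  deltas=[
    [0,0,0.001,0,0,0,1],
    [0,0,0.002,0,0,0,1],
  ],
)

```text
clock: 32.3
position: [0.6005, 0.1027, 0.032]
tool_rot: [-3.141, -0.001, -0.134]
force: [-7.5, -1.2, 26.4]
grip_width: -0.0002
finger_force: 13.3
```

Corner 4 is hard home at z 0.033. I'll check the other corners once more, starting with corner 3.

Call:
play_rows(
  deltas=[
    [0,0,-0.02,0,0,0,1],
    [0,0,-0.05,0,0,0,1],
    [0,-0.07,-0.05,0,0,0,1],
    [0,-0.14,-0.05,0,0,0,1],
    [0,-0.14,-0.035,0,0,0,1],
    [0,-0.14,-0.02,0,0,0,1],
    [0,-0.14,-0.014,0,0,0,1],
    [0,-0.14,-0.011,0,0,0,1],
    [0,-0.14,-0.01,0,0,0,1],
  ],
)

```text
clock: 33.2
position: [0.6096, 0.1711, 0.0359]
tool_rot: [3.141, 0.0, -0.135]
force: [-0.2, -0.0, 0.3]
grip_width: 0.0004
finger_force: 0.0
```

Call:
play_rows(
  deltas=[
    [0,0,0.001,0,0,0,1],
    [0,0,0.002,0,0,0,1],
    [0,0,0.003,0,0,0,1],
  ],
)

```text
clock: 33.5
position: [0.6096, 0.172, 0.0345]
tool_rot: [-3.141, -0.0, -0.134]
force: [-0.1, -0.8, 0.6]
grip_width: -0.0003
finger_force: 0.0
```

Call:
play_rows(
  deltas=[
    [0,0,0.001,0,0,0,1],
    [0,0,0.002,0,0,0,1],
  ],
)

```text
clock: 33.7
position: [0.6096, 0.1721, 0.0334]
tool_rot: [-3.142, -0.0, -0.134]
force: [0.3, -1.2, -0.0]
grip_width: 0.0002
finger_force: 0.0
```

Call:
play_rows(
  deltas=[
    [0,0,0.001,0,0,0,1],
    [0,0,0.002,0,0,0,1],
  ],
)

```text
clock: 33.9
position: [0.6097, 0.1721, 0.0326]
tool_rot: [-3.142, -0.0, -0.134]
force: [-3.5, -0.7, 10.1]
grip_width: 0.0002
finger_force: 4.8
```

Call:
play_rows(
  deltas=[
    [0,0,0.001,0,0,0,1],
    [0,0,0.002,0,0,0,1],
  ],
)

```text
clock: 34.1
position: [0.6098, 0.1721, 0.0323]
tool_rot: [-3.141, -0.001, -0.134]
force: [-5.6, -1.1, 20.3]
grip_width: -0.0001
finger_force: 10.0
```

Call:
play_rows(
  deltas=[
    [0,0,-0.03,0,0,0,1],
    [0,0,-0.07,0,0,0,1],
    [-0.07,0,-0.08,0,0,0,1],
    [-0.15,0,-0.08,0,0,0,1],
    [-0.22,0,-0.06,0,0,0,1],
    [-0.22,0,-0.03,0,0,0,1],
    [-0.22,0,-0.016,0,0,0,1],
    [-0.22,0,-0.011,0,0,0,1],
    [-0.22,0,-0.01,0,0,0,1],
  ],
)

```text
clock: 35.0
position: [0.5012, 0.1866, 0.0364]
tool_rot: [-3.142, -0.0, -0.134]
force: [0.2, -0.3, 0.3]
grip_width: 0.0
finger_force: 0.0
```

Call:
play_rows(
  deltas=[
    [0,0,0.001,0,0,0,1],
    [0,0,0.002,0,0,0,1],
    [0,0,0.003,0,0,0,1],
  ],
)

```text
clock: 35.3
position: [0.5008, 0.1867, 0.0351]
tool_rot: [-3.141, -0.0, -0.134]
force: [-0.8, -0.2, -0.0]
grip_width: 0.0001
finger_force: 0.0
```

Call:
play_rows(
  deltas=[
    [0,0,0.001,0,0,0,1],
    [0,0,0.002,0,0,0,1],
  ],
)

```text
clock: 35.5
position: [0.5006, 0.1867, 0.0339]
tool_rot: [-3.142, -0.0, -0.134]
force: [-0.0, -1.2, -0.2]
grip_width: -0.0001
finger_force: 0.0
```

Call:
play_rows(
  deltas=[
    [0,0,0.001,0,0,0,1],
    [0,0,0.002,0,0,0,1],
  ],
)

```text
clock: 35.7
position: [0.5006, 0.1867, 0.0329]
tool_rot: [-3.142, -0.0, -0.134]
force: [-0.6, -0.2, 1.9]
grip_width: -0.0002
finger_force: 1.1
```

Call:
play_rows(
  deltas=[
    [0,0,0.001,0,0,0,1],
    [0,0,0.002,0,0,0,1],
  ],
)

```text
clock: 35.9
position: [0.5006, 0.1868, 0.0324]
tool_rot: [-3.141, -0.0, -0.134]
force: [-5.5, -1.0, 18.4]
grip_width: -0.0001
finger_force: 8.9
```

Corner 2 is hard home at 0.033 (18 N). Last is corner 1.

Call:
play_rows(
  deltas=[
    [0,0,-0.02,0,0,0,1],
    [0,0,-0.05,0,0,0,1],
    [0,0.07,-0.05,0,0,0,1],
    [0,0.14,-0.05,0,0,0,1],
    [0,0.14,-0.03,0,0,0,1],
    [0,0.14,-0.015,0,0,0,1],
    [0,0.14,-0.01,0,0,0,1],
    [0,0.14,-0.008,0,0,0,1],
    [0,0.14,-0.007,0,0,0,1],
  ],
)

```text
clock: 36.8
position: [0.4912, 0.1181, 0.0353]
tool_rot: [-3.141, 0.0, -0.132]
force: [0.1, 1.4, 0.5]
grip_width: -0.0001
finger_force: 0.0
```

Call:
play_rows(
  deltas=[
    [0,0,0.001,0,0,0,1],
    [0,0,0.002,0,0,0,1],
  ],
)

```text
clock: 37.0
position: [0.4913, 0.1176, 0.0345]
tool_rot: [-3.141, -0.0, -0.133]
force: [-0.5, -0.0, -0.1]
grip_width: 0.0002
finger_force: 0.0
```

Call:
play_rows(
  deltas=[
    [0,0,0.001,0,0,0,1],
    [0,0,0.002,0,0,0,1],
  ],
)

```text
clock: 37.2
position: [0.4913, 0.1174, 0.0334]
tool_rot: [-3.142, -0.0, -0.134]
force: [-0.3, 0.6, 0.7]
grip_width: 0.0
finger_force: 0.0
```

Call:
play_rows(
  deltas=[
    [0,0,0.001,0,0,0,1],
    [0,0,0.002,0,0,0,1],
  ],
)

```text
clock: 37.4
position: [0.4913, 0.1173, 0.0326]
tool_rot: [-3.142, -0.0, -0.134]
force: [-2.5, -1.1, 11.7]
grip_width: -0.0002
finger_force: 5.9
```

All four corners stop at the same level, z 0.033, so the cover is flush. One more nudge here, then I'll retreat, check and hand in.

Call:
play_rows(
  deltas=[
    [0,0,0.001,0,0,0,1],
    [0,0,0.001,0,0,0,1],
  ],
)

```text
clock: 37.6
position: [0.4913, 0.1173, 0.0324]
tool_rot: [-3.142, -0.0, -0.134]
force: [-3.9, -1.2, 15.8]
grip_width: 0.0002
finger_force: 8.0
```

Call:
play_rows(
  deltas=[
    [0,0,-0.04,0,0,0,1],
    [0,0,-0.12,0,0,0,1],
    [0.054,-0.036,-0.19,0,0,0,1],
    [0.108,-0.0715,-0.243,0,0,0,1],
    [0.108,-0.0715,-0.243,0,0,0,1],
    [0.108,-0.0715,-0.243,0,0,0,1],
  ],
)

```text
clock: 38.2
position: [0.5496, 0.1457, 0.1534]
tool_rot: [-3.141, -0.0, -0.133]
force: [-0.6, 0.1, -0.1]
grip_width: -0.0001
finger_force: 0.0
```

```bash
python3 - <<'E'
from h import *
import pickle
st();c=get_calibration("wrist");w=grab_frame("wrist");cv2.imwrite("pics/w11.png",w[:,:,::-1]);pickle.dump(c,open("w11.pkl","wb"))
for f in("w10","w11"):
    h=cv2.cvtColor(cv2.imread(f"pics/{f}.png"),cv2.COLOR_BGR2HSV)
    m=cv2.inRange(h,(3,170,60),(14,255,255));m[:, :150]=0;m[:,360:]=0;m[:60]=0;m[300:]=0
    n,l,s,cc=cv2.connectedComponentsWithStats(m)
    print(f,"orange",[(cc[i].round(1).tolist(),s[i].tolist()) for i in range(1,n) if s[i,4]>8])
E
python3 plate.py w11 | head -1
```

```text
t 38.2 pos [0.5496 0.1457 0.1534] rot [-3.1414e+00 -3.0000e-04 -1.3340e-01] F [-0.6  0.1 -0.1] M [ 0.    0.03 -0.01] w -0.0001 ff 0.0
w10 orange [([213.2, 92.6], [201, 87, 24, 13, 268]), ([302.1, 94.2], [290, 89, 25, 12, 231]), ([215.8, 266.6], [210, 260, 14, 14, 150]), ([296.1, 266.4], [286, 260, 20, 14, 199])]
w11 orange [([212.5, 94.8], [201, 89, 24, 13, 264]), ([301.9, 94.5], [288, 89, 27, 13, 240]), ([215.5, 267.6], [209, 261, 15, 14, 149]), ([296.5, 267.3], [287, 261, 19, 14, 210])]
w11 70 n/edge [28, 28, 8, 6] [ 0.5502  0.1444 -0.1256  0.0638  0.0625  0.0577  0.0677] rms 1.96
```

```bash
python3 -c "
from workcell import *
print(job_done())"
```

```text
the job is handed in; nothing more can be done
None
```

I put the white cover on the box ridge up and pressed it home, and handed the job in at 38 s of the 67 s allowed. All four corners stop hard at the same height, and all four clips look shut. The readings taken between moves peaked at 26 N on a corner. I saw the force drop at clip 3, but inferred the other three clicks from corner height and the last wrist image.

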